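Load the vial shaker, reject the held vials and start the right programme

TASK

Clear the vials from the steel tray: stand every sound red-capped vial upright on the shaker's platform and put every vial with a yellow hold sticker into the white reject basket, leaving the amber bottle standing where it is. When all vials are in place, start the shaker by pushing its knob in and turning it clockwise past the safety stop to the dot in the colour of the batch marker that stands beside the shaker (the other marker belongs to the waiting carton).

Things in the scene. Friction and masses are not known exactly. Their poses are not given: they have to be found in the camera images.
- S1_c (a point): a sound vial (plain red cap, white label): glass vial 63 mm tall standing in the tray at the start: body 36 mm across and 45 mm high, then shoulder, neck and a 21 mm wide crimped cap; about 60 g, bottom-heavy, smooth glass (friction about 0.45); the point is its centre, on the axis half-way up (31.5 mm above its foot), z along its axis towards the cap; may be absent (3 to 5 sound vials are present)
- S2_c (a point): another sound vial (plain red cap), like S1_c; may be absent
- S3_c (a point): another sound vial (plain red cap), like S1_c; may be absent
- S4_c (a point): another sound vial (plain red cap), like S1_c; may be absent
- S5_c (a point): another sound vial (plain red cap), like S1_c; may be absent
- R1_c (a point): a vial on hold, to be rejected: same shape, size and point as S1_c, but with a yellow hold sticker over the cap (black cross on top) and a yellow band round the body; may be absent (2 or 3 are present)
- R2_c (a point): another vial on hold (yellow sticker), like R1_c; may be absent
- R3_c (a point): another vial on hold (yellow sticker), like R1_c; may be absent
- amber_c (a point): small amber bottle with black cap, 32 mm across, 68 mm tall, standing among the vials in the tray; not part of the job; the point is its centre, half-way up
- platform (a point): orbital shaker (300 mm deep along x, 250 mm wide along y, fixed): this point is the middle of the shaker's platform, on its flat black rubber mat 98 mm above the table; the mat is 190 mm along x by 210 mm along y, enclosed by a rim 12 mm above the mat (5 mm thick); axes: x away from the knob side, y to the left, z up
- tray: shallow steel delivery tray, fixed, 250 x 250 mm with a rim 11 mm high; origin at the centre of its underside; inner floor 3 mm above the table
- dial (a point): point on the knob's axis, on the flat control ledge (60 mm above the table) at the shaker's front, 153 mm from the platform point along its -x and 53 mm from the platform's edge; axes as the platform's; around the knob at radius 36 mm lie three dots: white (off) in the +x direction, blue 0.80 rad and orange 1.40 rad clockwise of it seen from above
- knob_grip (a point): where to grip the shaker's knob: on its axis, 36 mm above the ledge, half-way up a dark upright grip bar that is 42 mm long, 13 mm thick and 34 mm tall (from 17.5 to 51.5 mm above the ledge) on a disc 44 mm across that rides 9.5 mm above the ledge; x axis along the bar towards the end with the white pointer line
- knob (a joint): how far the knob is turned clockwise from above (rad): 0 = pointer at the white off dot, 0.80 = blue dot, 1.40 = orange dot, end of travel 1.75; turned without pushing it stops at about 0.25; pushed in it passes that safety stop, which lies between 0.25 and 0.55; stays where it is left (friction 0.04 N m)
- knob_push (a joint): how far the knob is pushed straight down (m): 0 = out, 0.008 = fully in; the safety stop is cleared beyond about 0.005, so hold it well in while turning through the stop; spring about 3 N at the start, 8 N fully in; springs out again when let go beyond the stop
- basket_in (a point): white plastic reject basket with a red lining and perforated walls, fixed, 55 mm high, inside 168 mm along x by 118 mm along y, walls 4 mm (rim bulges 4 mm outwards); the point is the centre of its inner floor, 5 mm above the table
- blue_c (a point): blue batch marker: fixed tent-shaped sign 70 mm wide, 55 mm deep, 56 mm tall; one marker stands at the left side (+y) of the shaker and tells which programme this batch needs, the other stands to the right (-y), behind the tray, beside the waiting carton; the point is its centre, 30 mm up
- orange_c (a point): orange batch marker, same shape; like blue_c

How it is judged:
By the outcome, as a careful person would: the job done as asked, in the order asked, and still so for the second after the job is handed in, with the robot touching nothing.
Of S1, S2, S3, S4, S5 only 3 to 5 are there at a start; the rules pass over those that are not, and their reading is None.
Of R1, R2, R3 only 2 to 3 are there at a start; the rules pass over those that are not, and their reading is None.
At some moment in a run one of S1, S2, S3, S4, S5, R1, R2, R3 may be knocked a few centimetres aside while the robot is not near it.
It also fails if it takes over 210 s, if anything falls off the work surface, if the arm or the gripper's body presses on something with over 40 N, if the wrist force passes 120 N, or if a joint passes its speed limit or range.

ROBOT

A 6-joint arm with a two-finger parallel gripper is mounted at the origin on the work surface. World frame = base frame: x ahead of the robot, y to its left, z up, the work surface at z = 0. Lengths are in m, angles in rad, forces in N, time in s.
With the tool pointing down it reaches from about 0.35 to 0.775 m from the base axis. Payload 5.5 kg.
Tool frame: the origin (TCP) lies at the very end of the fingers, on their centre line; the grasp point (between the pads) lies 19 mm behind it; z points along the fingers, y is the direction in which the jaws open and shut (so a half turn about z gives the same grasp; the last joint's range is limited). The gripper opens to 85 mm and grips with 20 to 120 N. Pads are 22 mm wide; open, the fingers measure 114 mm over their backs; the gripper's body (76 mm by 85 mm) begins 54 mm behind the grasp point. The pads swing forward as they close: fully open they stand 13 mm farther back than shut.
Start: joints at [-1.45, 0.313, 0.046, 1.304, 0, 1.431], TCP at [0.148, -0.556, 0.231] pointing down, gripper open.
Joint ranges: [-2.76, 2.76], [-0.86, 1.69], [-1.03, 1.26], [-2.2, 2.34], [-1.47, 1.5], [-3.14, 3.14]. Speed limits (rad/s): [2.57, 2.57, 3.14, 3.14, 3.14, 3.14].

INTERFACE

Orientations are given as a unit quaternion [w, x, y, z].
In Python, from workcell import get_state, vision, workorder, silhouettes, tip_of gives the robot as it stands.
- The arm moves only by the shell command python3 -m inch 'ROWS' [FORCE]. ROWS is JSON, a list of rows, each a list of 7 numbers: the shift along the tool's x, y, z in cm, then the turn, a rotation vector about the tool's x, y, z in degrees, then the finger opening in cm, from 0 to 8.54. In form: [[dx, dy, dz, rx, ry, rz, hand], ...]. A call has 1 to 5 rows; each row shifts and turns the commanded pose from where the row before left it, along the tool's axes as they then stand; what a row does not reach is not made up. A row lasts 1/10 s, in which the tool goes at most 50 mm and 8.59 degrees, less where a joint would pass 70% of its speed; a pose out of reach is approached as far as the arm can. A call with a gripper value outside its range is refused whole. The fingers move at their own pace and stop on an object; FORCE is the grip in N (left out, the last holds). Time passes only in rows, so rows that do not move let the fingers close. It gives the time, the measured TCP pose, the force and the opening at its end, in the units of the state.
- get_state(): the state, without advancing time (a new reading comes with each control period).
- vision.read_camera(name): name is "scene" or "top"; returns a dict with "pixels" (480x640x3 uint8, red, green, blue), "depth" (480x640 float32, m along the optical axis (not along the pixel's ray), 0 where there is no reading), "mtx" (3x3 intrinsics, pixels), "k1" (the pictures are not rectified: a ray, as slopes to the right and down, at radius r is drawn at 1 + k1 r^2 times it, then the intrinsics apply), "T" (4x4, takes a point from camera to world coordinates). Camera axes: x right, y up, looking along -z (the intrinsics and any distortion apply to the point x, -y, -z); pixel columns grow to the right and rows downward; lengths in m; the calibration is good to about 2 mm. A picture is of the moment at which its call begins.
- workorder.hand_in(): hands the job in, once; it reports no verdict.
Trained networks look in a picture, given as the dict that the camera call returned (one of the last four; its "shot" number tells which), for a name from the list of things; names that differ only in an ending like _2 or _b are one class to them, and where a whole thing is asked for, a point or a joint stands for the part that bears it (a point fixed in the world has none). Each returns a list of dicts, best first, with "confidence" (0 to 1); they miss things now and then, are a little off and sometimes report something else, mostly with a low value. They report only what shows in the picture. A call takes as long as a camera call.
- silhouettes(picture, label): "mask" (480x640 bool, what is visible of it) and "location" ([column, row] in pixels, amid what is visible of it).
- tip_of(picture, label): "location" ([column, row] in pixels: a listed point, or the origin of a listed thing).
The state is a dict: "clock": time; "joint_pos": joint angles; "qvel": joint speeds; "tau": joint torques, N m; "tcp_pos": TCP position; "orientation": TCP orientation; "wrist_force": force on the tool from outside, world axes, zero at the start; "ft_torque": the same for the moment, N m; "finger_gap": finger opening in m.
Only numpy, scipy, OpenCV 4.12 (cv2) and the standard library are available. Lean on these libraries where they do the work, as an engineer would, in place of code of your own. Each camera call takes 0.05 s, during which the arm holds its last target.

## Working session

There is one attempt and no reset: what is moved stays moved. The work goes in short steps, Python scripts to look and compute and a shell command to move; the robot and the scene stay as the last step left them, time stands still between calls to the robot, and variables do not carry over. Pictures are saved under pics/ and viewed, and the job is handed in when it is done.

```bash
ls -la; mkdir -p pics
cat > h.py <<'E'
import numpy as np, cv2
from workcell import get_state, vision, workorder, silhouettes, tip_of
def shot(name,save=None):
    p=vision.read_camera(name)
    if save: cv2.imwrite('pics/'+save,cv2.cvtColor(p['pixels'],cv2.COLOR_RGB2BGR))
    return p
def ray(p,uv):
    K=p['mtx'];k=p['k1']
    d=np.array([(uv[0]-K[0,2])/K[0,0],(uv[1]-K[1,2])/K[1,1]])
    s=d.copy()
    for _ in range(20): s=d/(1+k*(s@s))
    T=p['T']; return T[:3,3], T[:3,:3]@np.array([s[0],-s[1],-1.0])
def atz(p,uv,z):
    o,r=ray(p,uv); return o+r*(z-o[2])/r[2]
def dep(p,uv):
    u,v=int(round(uv[0])),int(round(uv[1])); o,r=ray(p,uv); return o+r*p['depth'][v,u]
def proj(p,X):
    T=p['T']; c=T[:3,:3].T@(np.asarray(X)-T[:3,3]); s=np.array([c[0],-c[1]])/-c[2]
    s=s*(1+p['k1']*(s@s)); K=p['mtx']; return np.array([K[0,0]*s[0]+K[0,2],K[1,1]*s[1]+K[1,2]])
E
python3 - <<'E'
from h import *
s=get_state(); print(s)
for n in ('scene','top'):
    p=shot(n,n+'0.png'); print(n,p['mtx'].round(1).tolist(),p['k1'],p['T'].round(3).tolist())
    for l in ['S1_c','R1_c','amber_c','platform','dial','knob_grip','basket_in','blue_c','orange_c','tray']:
        r=tip_of(p,l)
        print(l,[(np.round(d['location'],1).tolist(),round(d['confidence'],2)) for d in r])
E
```

```text
total 12
drwxr-xr-x  3 agent agent 4096 Dec  7 00:36 .
drwxr-xr-x 23 root  root  4096 Dec  7 00:36 ..
drwxr-xr-x  2 agent agent 4096 Dec  7 00:36 pics
{'clock': 0.0, 'joint_pos': array([-1.44959284e+00,  3.14022329e-01,  4.49700129e-02,  1.30362371e+00,
        1.49892147e-05,  1.43122756e+00]), 'qvel': array([-0.00012082,  0.00043505,  0.00065126,  0.00048365,  0.00130157,
       -0.00030277]), 'tau': array([-4.05793280e-04, -4.80623996e+01,  2.98534119e+01,  1.92338869e-02,
       -3.36067421e-05,  5.52788876e-06]), 'tcp_pos': array([ 0.14819871, -0.55503012,  0.23039275]), 'orientation': array([-9.39738967e-04,  9.91511327e-01,  1.30016938e-01,  1.61244452e-05]), 'wrist_force': array([ 0.95820122, -0.39507036, -0.82228774]), 'ft_torque': array([-0.02109937,  0.02642108, -0.01583017]), 'finger_gap': 0.08557013980690263}
scene [[577.5, 0.0, 321.7], [0.0, 577.5, 226.8], [0.0, 0.0, 1.0]] -0.15129766438305928 [[0.582, -0.528, 0.619, 1.242], [0.813, 0.389, -0.432, -0.473], [-0.013, 0.755, 0.656, 0.791], [0.0, 0.0, 0.0, 1.0]]
S1_c [([268.2, 280.5], 0.66), ([417.4, 180.7], 0.6), ([282.5, 
[... 414 characters left out ...]
 0.96), ([269.7, 279.8], 0.65)]
tray [([250.4, 265.4], 0.88)]
top [[514.2, 0.0, 323.7], [0.0, 514.2, 248.6], [0.0, 0.0, 1.0]] -0.13992843152729448 [[0.014, 0.985, -0.173, 0.373], [-1.0, 0.013, -0.01, 0.007], [-0.007, 0.173, 0.985, 1.248], [0.0, 0.0, 0.0, 1.0]]
S1_c [([386.3, 250.9], 0.5)]
R1_c [([356.4, 278.9], 0.6)]
amber_c [([421.8, 314.9], 0.62)]
platform [([232.4, 240.4], 0.93)]
dial [([239.7, 307.7], 0.96), ([351.6, 317.0], 0.34)]
knob_grip [([240.0, 306.4], 0.73)]
basket_in [([487.9, 293.3], 0.85), ([385.4, 252.3], 0.18)]
blue_c [([168.6, 272.3], 0.74), ([355.2, 314.6], 0.26)]
orange_c [([380.0, 206.2], 0.89), ([355.2, 280.0], 0.75)]
tray [([387.0, 284.7], 0.97), ([422.3, 284.8], 0.6)]
```

View pics/scene0.png

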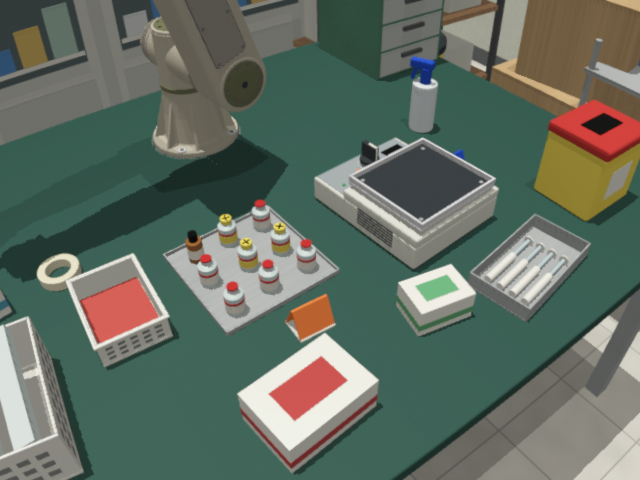

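View pics/top0.png

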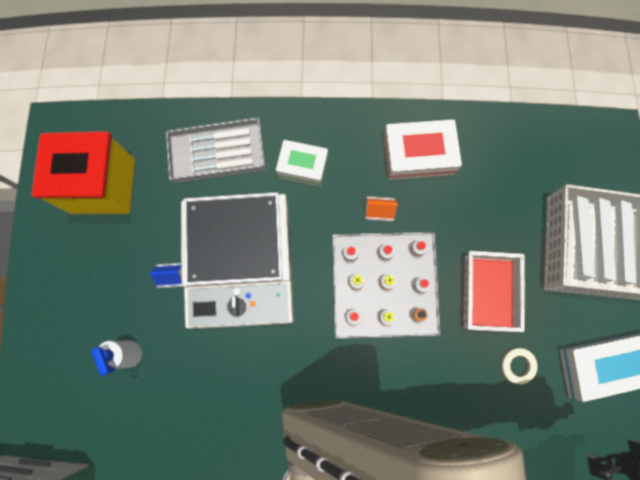

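Run:
```python
import cv2
a=cv2.imread('pics/top0.png'); cv2.imwrite('pics/top0c.png',cv2.resize(a[220:350,150:540],None,fx=2.05,fy=2.05,interpolation=cv2.INTER_CUBIC))
b=cv2.imread('pics/scene0.png'); cv2.imwrite('pics/scene0c.png',cv2.resize(b[130:370,80:400],None,fx=2.5,fy=2.5,interpolation=cv2.INTER_CUBIC))
```

```text
(no output)
```

View pics/top0c.png

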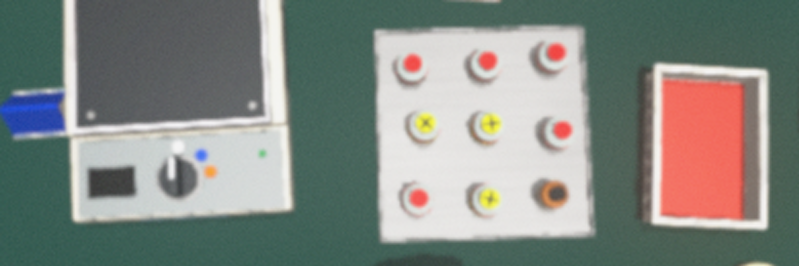

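View pics/scene0c.png

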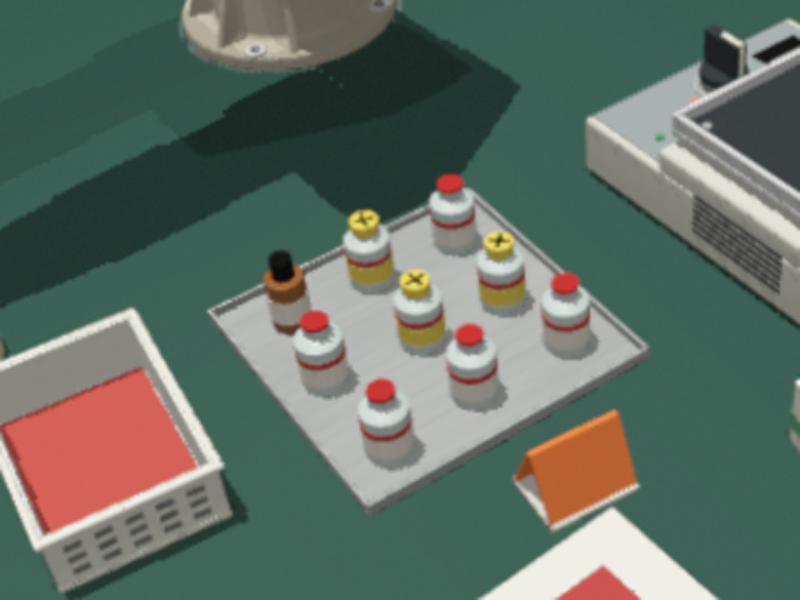

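The pictures show 5 plain red caps (top px ≈ (350,252),(387,251),(420,247),(423,284),(353,317)) and 3 yellow ones at (357,281),(389,282),(388,317). The amber bottle is at (420,315). The blue marker at (168,272) stands beside the shaker, so the target is blue, 0.80 rad. The orange marker is the carton's. Next I measure positions.

```bash
cat >> h.py <<'E'
def blobs(p,lo,hi,amin=25,extra=None):
    hsv=cv2.cvtColor(p['pixels'],cv2.COLOR_RGB2HSV)
    m=cv2.inRange(hsv,lo,hi)
    if extra: m|=cv2.inRange(hsv,*extra)
    n,l,st,c=cv2.connectedComponentsWithStats(m)
    return [(c[i],st[i,4]) for i in range(1,n) if st[i,4]>=amin]
def caps(p,ztop=0.066,amax=400,amin=25):
    r=blobs(p,(0,150,100),(8,255,255),amin,((172,150,100),(180,255,255)))
    y=blobs(p,(22,130,120),(35,255,255),amin)
    return ([(np.round(atz(p,c,ztop),4),c.round(1),a) for c,a in r if a<amax],[(np.round(atz(p,c,ztop),4),c.round(1),a) for c,a in y if a<amax])
E
python3 - <<'E'
from h import *
t=shot('top');s=shot('scene')
for n,p in (('top',t),('scene',s)):
    r,y=caps(p)
    print(n,'red');[print(*i) for i in r]
    print(' yel');[print(*i) for i in y]
for n,uv,z in [('plat',(232.4,240.4),.098),('dial',(239.7,307.7),.06),('grip',(240,306.4),.096),('bask',(487.9,293.3),.005),('tray',(387,284.7),0.0),('amb',(421.8,314.9),.037)]:
    print(n,atz(t,uv,z).round(4))
for n,uv,z in [('plat',(418.2,181.5),.098),('dial',(367.3,161.7),.06),('grip',(369.3,148.1),.096),('bask',(120.8,315.7),.005),('tray',(250.4,265.4),0.0),('amb',(193.9,246.2),.037)]:
    print('sc',n,atz(s,uv,z).round(4))
for l in ['platform','basket_in','tray','knob_grip']:
    for p in (t,s):
        m=silhouettes(p,l)
        if m:
            d=m[0]; mm=d['mask'].astype(np.uint8); box=cv2.minAreaRect(cv2.findNonZero(mm))
            print(l,d['confidence'],mm.sum(),np.round(cv2.boxPoints(box),1).tolist())
E
```

```text
top red
[ 0.5919 -0.2091  0.066 ] [420.9 245.1] 38
[ 0.5807 -0.1305  0.066 ] [387.6 249.3] 34
[ 0.5767 -0.0448  0.066 ] [350.9 250.5] 35
[ 0.5028 -0.2147  0.066 ] [424.  282.9] 36
[ 0.4241 -0.0524  0.066 ] [353.8 316.4] 32
 yel
[ 0.5088 -0.0596  0.066 ] [357.2 279.6] 53
[ 0.5088 -0.1329  0.066 ] [388.8 279.9] 55
[ 0.4246 -0.1315  0.066 ] [388.3 316.5] 52
scene red
[ 0.4232 -0.0538  0.066 ] [259.4 202.9] 60
[ 0.5768 -0.0455  0.066 ] [305.7 242.7] 63
[ 0.5027 -0.2171  0.066 ] [205.  258.3] 69
[ 0.5817 -0.1319  0.066 ] [267.5 263.6] 65
[ 0.5924 -0.2111  0.066 ] [231.7 286.1] 74
[ 0.9074 -0.254   0.066 ] [316.7 434.4] 369
 yel
[ 0.4262 -0.1334  0.066 ] [225.4 218.8] 105
[ 0.5126 -0.0631  0.066 ] [279.2 228.1] 82
[ 0.4813 -0.1571  0.066 ] [228.2 238.8] 93
[ 0.5123 -0.1369  0.066 ] [245.7 243.5] 86
[ 0.5607 -0.0901  0.066 ] [280.8 247.7] 96
[ 0.5614 -0.1597  0.066 ] [248.3 263.6] 96
plat [0.5912 0.2277 0.098 ]
dial [0.4401 0.2112 0.06  ]
grip [0.441  0.2044 0.096 ]
bask [ 0.4853 -0.3844  0.005 ]
tray [ 0.5047 -0.1362  0.    ]
amb [ 0.4303 -0.2139  0.037 ]
sc plat [0.5903 0.2212 0.098 ]
sc 
[... 794 characters left out ...]
335.70001220703125], [101.0, 368.0]]
tray 0.9 8901 [[330.5, 233.8000030517578], [435.70001220703125, 229.60000610351562], [439.8999938964844, 334.0], [334.70001220703125, 338.29998779296875]]
tray 0.66 8024 [[161.8000030517578, 254.1999969482422], [290.20001220703125, 180.89999389648438], [342.20001220703125, 271.79998779296875], [213.8000030517578, 345.1000061035156]]
knob_grip 0.79 313 [[223.8000030517578, 311.3999938964844], [232.1999969482422, 294.6000061035156], [249.0, 303.0], [240.60000610351562, 319.79998779296875]]
knob_grip 0.83 376 [[356.5, 162.6999969482422], [362.79998779296875, 139.10000610351562], [381.3999938964844, 144.10000610351562], [375.1000061035156, 167.6999969482422]]
```

```bash
cat >> h.py <<'E'
def go(x,y,z,yaw=None):
    s=get_state(); from scipy.spatial.transform import Rotation as R
    q=s['orientation']; M=R.from_quat([q[1],q[2],q[3],q[0]]).as_matrix()
    d=M.T@(np.array([x,y,z])-s['tcp_pos'])*100
    a=np.degrees(np.arctan2(M[1,0],M[0,0])); 
    print('d cm',d.round(2),'|d|',np.linalg.norm(d).round(1),'yaw',a.round(2),'z-axis',M[:,2].round(3),'tcp',s['tcp_pos'].round(4),'t',round(s['clock'],2),'gap',round(s['finger_gap'],4))
def look():
    t=shot('top');s=shot('scene')
    for n,p in (('top',t),('scene',s)):
        r,y=caps(p)
        r=[i for i in r if i[0][0]<.75]
        print(n,'R',[(i[0][:2].round(3).tolist(),int(i[2])) for i in r],'Y',[(i[0][:2].round(3).tolist(),int(i[2])) for i in y])
    return t,s
E
python3 - <<'E'
from h import *
t=shot('top');s=shot('scene')
for p,(u0,u1,v0,v1),nm in ((t,(175,295,190,290),'t'),(s,(340,505,130,225),'s')):
    g=p['pixels'].max(2).astype(int); sat=g-p['pixels'].min(2)
    m=np.zeros(g.shape,np.uint8); m[v0:v1,u0:u1]=((g<95)&(sat<25))[v0:v1,u0:u1]
    n,l,st,c=cv2.connectedComponentsWithStats(m); i=1+st[1:,4].argmax()
    cn=cv2.findContours((l==i).astype(np.uint8),cv2.RETR_EXTERNAL,cv2.CHAIN_APPROX_NONE)[0][0]
    ok,q=cv2.minEnclosingTriangle(cn)[0],cv2.approxPolyN(cn,4,ensure_convex=True)[0].reshape(-1,2)
    W=np.array([atz(p,x,.098)[:2] for x in q]); print(nm,st[i],W.round(3).tolist(),W.mean(0).round(4))
E
python3 -m inch '[[0,0,0,0,0,6,5.6],[0,0,0,0,0,6,5.6]]' 25
python3 -c "
from h import *
go(.4255,-.1325,.12)"
```

```text
t [ 188  198   86   82 3955] [[0.647, 0.132], [0.451, 0.319], [0.681, 0.34], [0.692, 0.149]] [0.6179 0.2348]
s [ 357  144  130   76 4980] [[0.67, 0.339], [0.685, 0.143], [0.505, 0.131], [0.49, 0.326]] [0.5875 0.2348]
clock: 1.9
tcp_pos: [0.1482, -0.5556, 0.2313]
orientation: [0.0, 1.0, 0.024, 0.0]
wrist_force: [-0.7, -0.9, 0.8]
finger_gap: 0.0586
d cm [ 29.68 -40.96  11.13] |d| 51.8 yaw 2.7 z-axis [ 0. -0. -1.] tcp [ 0.1482 -0.5556  0.2313] t 1.9 gap 0.0586
```

```bash
python3 -m inch '[[2.7,-3.7,0.9,0,0,0,5.6],[2.7,-3.7,0.9,0,0,0,5.6],[2.7,-3.7,0.9,0,0,0,5.6],[2.7,-3.7,0.9,0,0,0,5.6],[2.7,-3.7,0.9,0,0,0,5.6]]' | head -2
python3 -m inch '[[2.7,-3.7,0.9,0,0,0,5.6],[2.7,-3.7,0.9,0,0,0,5.6],[2.7,-3.7,0.9,0,0,0,5.6],[2.7,-3.7,0.9,0,0,0,5.6],[2.7,-3.7,0.9,0,0,0,5.6]]'
python3 -c "
from h import *
go(.4255,-.1325,.008);look()"
```

```text
clock: 2.4
tcp_pos: [0.2742, -0.3624, 0.1861]
clock: 2.9
tcp_pos: [0.3998, -0.1707, 0.1413]
orientation: [0.0, 1.0, 0.026, 0.001]
wrist_force: [0.4, -0.7, 0.8]
finger_gap: 0.056
d cm [ 2.75 -3.69 13.33] |d| 14.1 yaw 2.93 z-axis [ 0.001 -0.001 -1.   ] tcp [ 0.3998 -0.1707  0.1413] t 2.9 gap 0.056
top R [([0.592, -0.209], 38), ([0.581, -0.13], 35), ([0.577, -0.045], 35), ([0.503, -0.215], 36), ([0.424, -0.053], 28)] Y [([0.509, -0.06], 55), ([0.509, -0.133], 59), ([0.424, -0.132], 54)]
scene R [([0.423, -0.054], 57), ([0.577, -0.046], 62), ([0.502, -0.217], 74), ([0.581, -0.132], 70), ([0.592, -0.211], 74)] Y [([0.428, -0.135], 76), ([0.512, -0.063], 86), ([0.481, -0.157], 96), ([0.512, -0.136], 95), ([0.56, -0.09], 97), ([0.561, -0.159], 106)]
```

```bash
python3 -m inch '[[2.75,-3.7,1.3,0,0,0,5.6],[0,0,4,0,0,0,5.6],[0,0,4,0,0,0,5.6],[0,0,4,0,0,0,5.6],[0,0,0,0,0,0,5.6]]'
python3 -m inch '[[0,0,0,0,0,0,3],[0,0,0,0,0,0,3],[0,0,0,0,0,0,3],[0,0,0,0,0,0,3],[0,0,0,0,0,0,3]]' 25
```

```text
clock: 3.5
tcp_pos: [0.4205, -0.1322, 0.0045]
orientation: [-0.002, 1.0, 0.026, -0.004]
wrist_force: [0.0, 0.1, 0.6]
finger_gap: 0.0557
clock: 4.0
tcp_pos: [0.4256, -0.1346, 0.0096]
orientation: [0.001, 1.0, 0.026, 0.001]
wrist_force: [-0.4, -0.3, 6.5]
finger_gap: 0.0352
```

```bash
python3 -m inch '[[0,0,-2,0,0,0,3],[0,0,-3,0,0,0,3],[0,0,-3,0,0,0,3],[0,0,-3,0,0,0,3],[0,0,0,0,0,0,3]]'
python3 -c "
from h import *
go(.434,-.387,.12)
t,s=look()
for p,l in((t,'t'),(s,'s')):
  m=silhouettes(p,'basket_in')[0]['mask'].astype(np.uint8)
  c=max(cv2.findContours(m,0,2)[0],key=cv2.contourArea); q=cv2.approxPolyN(c,4,ensure_convex=True)[0].reshape(-1,2) if 1 else 0
  print(l,q.tolist(),np.array([atz(p,x,.055)[:2] for x in q]).round(3).tolist(),np.array([atz(p,x,.055)[:2] for x in q]).mean(0))
"
```

```text
clock: 4.5
tcp_pos: [0.4272, -0.1352, 0.1224]
orientation: [0.002, 1.0, 0.026, 0.003]
wrist_force: [0.1, 0.4, 0.0]
finger_gap: 0.0354
d cm [-0.62 25.18  0.34] |d| 25.2 yaw 2.95 z-axis [ 0.007 -0.004 -1.   ] tcp [ 0.4272 -0.1352  0.1224] t 4.5 gap 0.0354
top R [([0.592, -0.209], 39), ([0.581, -0.13], 36), ([0.577, -0.045], 36), ([0.424, -0.053], 29)] Y [([0.509, -0.06], 54), ([0.509, -0.133], 58)]
scene R [([0.423, -0.054], 57), ([0.577, -0.046], 62), ([0.503, -0.217], 69), ([0.581, -0.132], 71), ([0.592, -0.211], 74)] Y [([0.291, -0.079], 50), ([0.357, -0.104], 91), ([0.513, -0.063], 77), ([0.513, -0.136], 86), ([0.56, -0.09], 99), ([0.561, -0.159], 102)]
t [[524, 254], [524, 331], [470, 331], [462, 249]] [[0.575, -0.461], [0.392, -0.453], [0.393, -0.323], [0.586, -0.31]] [ 0.48659048 -0.38688723]Traceback (most recent call last):
  File "<string>", line 6, in <module>
    m=silhouettes(p,'basket_in')[0]['mask'].astype(np.uint8)
      ~~~~~~~~~~~~~~~~~~~~~~~~~~^^^
IndexError: list index out of range
```

```bash
python3 -m inch '[[-0.1,4.2,0,0,0,0,3],[-0.1,4.6,0,0,0,0,3],[-0.1,4.6,0,0,0,0,3],[-0.1,4.6,0,0,0,0,3],[-0.1,4.2,0,0,0,0,3]]'|sed -n 2p
python3 -m inch '[[-0.1,3,0,0,0,0,3],[0,0,0,0,0,0,3],[0,0,0,0,0,0,3]]'|sed -n 2p
python3 -c "
from h import *
go(.434,-.387,.0125)"
```

```text
tcp_pos: [0.4299, -0.3572, 0.1164]
tcp_pos: [0.4303, -0.3854, 0.1163]
d cm [ 0.38  0.21 10.38] |d| 10.4 yaw 2.86 z-axis [-0.002  0.003 -1.   ] tcp [ 0.4303 -0.3854  0.1163] t 5.5 gap 0.0354
```

```bash
python3 -m inch '[[0.4,0.2,2,0,0,0,3],[0,0,3,0,0,0,3],[0,0,3,0,0,0,3],[0,0,1.5,0,0,0,3],[0,0,0.6,0,0,0,3]]'|sed -n 2,4p
python3 -m inch '[[0,0,0,0,0,0,3],[0,0,0.3,0,0,0,3],[0,0,0,0,0,0,3]]'|sed -n 2,4p
```

```text
tcp_pos: [0.4341, -0.3842, 0.0146]
orientation: [-0.002, 1.0, 0.026, -0.002]
wrist_force: [-0.1, -0.8, -1.4]
tcp_pos: [0.4361, -0.3879, 0.0151]
orientation: [0.001, 1.0, 0.026, 0.0]
wrist_force: [-0.2, -0.6, 0.0]
```

```bash
python3 -m inch '[[0,0,0.2,0,0,0,3],[0,0,0,0,0,0,3],[0,0,0,0,0,0,5.2],[0,0,0,0,0,0,5.2],[0,0,0,0,0,0,5.2]]'
python3 -m inch '[[0,0,-2,0,0,0,5.2],[0,0,-4,0,0,0,5.2],[0,0,-4,0,0,0,5.2],[0,0,0,0,0,0,5.2]]'
python3 -c "
from h import *
go(.509,-.134,.12); look()"
```

```text
clock: 6.8
tcp_pos: [0.4356, -0.3878, 0.0125]
orientation: [0.0, 1.0, 0.026, 0.0]
wrist_force: [-0.6, -0.4, -0.1]
finger_gap: 0.0522
clock: 7.2
tcp_pos: [0.4382, -0.3907, 0.1185]
orientation: [0.004, 1.0, 0.026, 0.003]
wrist_force: [0.6, -0.9, 0.2]
finger_gap: 0.052
d cm [  8.39 -25.27  -0.31] |d| 26.6 yaw 2.95 z-axis [ 0.007 -0.008 -1.   ] tcp [ 0.4382 -0.3907  0.1185] t 7.2 gap 0.052
top R [([0.592, -0.209], 37), ([0.58, -0.13], 33), ([0.577, -0.044], 33), ([0.503, -0.215], 36), ([0.424, -0.053], 33)] Y [([0.509, -0.059], 53), ([0.509, -0.133], 57)]
scene R [([0.423, -0.054], 62), ([0.577, -0.046], 62), ([0.502, -0.217], 74), ([0.582, -0.132], 65), ([0.592, -0.211], 74)] Y [([0.513, -0.063], 79), ([0.512, -0.137], 85), ([0.561, -0.09], 94), ([0.562, -0.16], 95), ([0.44, -0.39], 79), ([0.492, -0.395], 106)]
```

```bash
python3 -m inch '[[1.2,-4,0,0,0,0,5.2],[1.5,-4.4,0,0,0,0,5.2],[1.5,-4.4,0,0,0,0,5.2],[1.5,-4.4,0,0,0,0,5.2],[1.5,-4.4,0,0,0,0,5.2]]'|sed -n 2p
python3 -m inch '[[0.9,-3.5,0,0,0,0,5.2],[0,0,0,0,0,0,5.2],[0,0,0,0,0,0,5.2]]'|sed -n 2p
python3 -c "
from h import *
go(.509,-.134,.009)"
```

```text
tcp_pos: [0.4954, -0.166, 0.1106]
tcp_pos: [0.5027, -0.1317, 0.111]
d cm [ 0.64  0.27 10.19] |d| 10.2 yaw 3.07 z-axis [-0.002  0.    -1.   ] tcp [ 0.5027 -0.1317  0.111 ] t 8.1 gap 0.0523
```

```bash
python3 -m inch '[[0.5,0.2,3,0,0,0,5.2],[0,0,3,0,0,0,5.2],[0,0,2.5,0,0,0,5.2],[0,0,1.3,0,0,0,5.2],[0,0,0.3,0,0,0,5.2]]'|sed -n 2,4p
python3 -m inch '[[0,0,0,0,0,0,3],[0,0,0,0,0,0,3],[0,0,0,0,0,0,3],[0,0,0,0,0,0,3]]' 25|sed -n 2,5p
python3 -m inch '[[0,0,-2,0,0,0,3],[0,0,-3,0,0,0,3],[0,0,-3,0,0,0,3],[0,0,-3,0,0,0,3],[0,0,0,0,0,0,3]]'
python3 -c "
from h import *
go(.487,-.387,.12)"
```

```text
tcp_pos: [0.5064, -0.1353, 0.0087]
orientation: [-0.001, 1.0, 0.024, -0.002]
wrist_force: [-0.5, 0.2, 0.5]
tcp_pos: [0.5092, -0.135, 0.0121]
orientation: [0.0, 1.0, 0.026, 0.001]
wrist_force: [0.6, 0.2, -0.3]
finger_gap: 0.0352
clock: 9.5
tcp_pos: [0.5116, -0.1357, 0.1262]
orientation: [0.002, 1.0, 0.026, 0.004]
wrist_force: [0.2, 0.2, -1.6]
finger_gap: 0.0353
d cm [-3.76 24.96  0.69] |d| 25.3 yaw 2.96 z-axis [ 0.008 -0.004 -1.   ] tcp [ 0.5116 -0.1357  0.1262] t 9.5 gap 0.0353
```

```bash
python3 -m inch '[[-0.5,4,0,0,0,0,3],[-0.7,4.6,0,0,0,0,3],[-0.7,4.6,0,0,0,0,3],[-0.7,4.6,0,0,0,0,3],[-0.6,4.2,0,0,0,0,3]]'|sed -n 2p
python3 -m inch '[[-0.4,3,0,0,0,0,3],[0,0,0,0,0,0,3],[0,0,0,0,0,0,3]]'|sed -n 2p
python3 -c "
from h import *
go(.487,-.387,.0145)"
```

```text
tcp_pos: [0.4874, -0.3578, 0.121]
tcp_pos: [0.4849, -0.3862, 0.1204]
d cm [ 0.22  0.1  10.59] |d| 10.6 yaw 2.86 z-axis [-0.001  0.001 -1.   ] tcp [ 0.4849 -0.3862  0.1204] t 10.3 gap 0.0354
```

```bash
python3 -m inch '[[0.2,0,3,0,0,0,3],[0,0,3,0,0,0,3],[0,0,2.7,0,0,0,3],[0,0,1.3,0,0,0,3],[0,0,0.5,0,0,0,3]]'|sed -n 2,4p
python3 -m inch '[[0,0,0,0,0,0,3],[0,0,0.2,0,0,0,3],[0,0,0,0,0,0,3]]'|sed -n 2,4p
```

```text
tcp_pos: [0.4868, -0.3838, 0.0148]
orientation: [-0.001, 1.0, 0.026, -0.001]
wrist_force: [-0.2, 0.2, -0.4]
tcp_pos: [0.4883, -0.3866, 0.0156]
orientation: [0.001, 1.0, 0.026, 0.001]
wrist_force: [-0.6, -0.0, -0.5]
```

```bash
python3 -m inch '[[0,0,0.1,0,0,0,3],[0,0,0,0,0,0,5.2],[0,0,0,0,0,0,5.2],[0,0,0,0,0,0,5.2]]'|sed -n 2,5p
python3 -m inch '[[0,0,-2,0,0,0,5.2],[0,0,-4,0,0,0,5.2],[0,0,-4,0,0,0,5.2],[0,0,0,0,0,0,5.2]]'
python3 -c "
from h import *
go(.509,-.061,.12); look()"
```

```text
tcp_pos: [0.4876, -0.3862, 0.0136]
orientation: [0.0, 1.0, 0.026, 0.0]
wrist_force: [0.5, -0.4, 0.7]
finger_gap: 0.0516
clock: 11.9
tcp_pos: [0.4903, -0.3889, 0.1199]
orientation: [0.004, 1.0, 0.026, 0.004]
wrist_force: [0.4, -0.5, -0.3]
finger_gap: 0.0513
d cm [  3.55 -32.65  -0.26] |d| 32.8 yaw 2.95 z-axis [ 0.008 -0.008 -1.   ] tcp [ 0.4903 -0.3889  0.1199] t 11.9 gap 0.0513
top R [([0.592, -0.209], 37), ([0.58, -0.13], 33), ([0.577, -0.045], 35), ([0.503, -0.216], 26), ([0.424, -0.052], 31)] Y [([0.509, -0.06], 51), ([0.436, -0.388], 65)]
scene R [([0.423, -0.054], 62), ([0.577, -0.046], 62), ([0.503, -0.217], 66), ([0.582, -0.132], 65), ([0.592, -0.211], 74)] Y [([0.513, -0.063], 79), ([0.561, -0.09], 93), ([0.438, -0.389], 104), ([0.492, -0.394], 106), ([0.543, -0.394], 111)]
```

```bash
python3 -m inch '[[0.4,-4,0,0,0,0,5.2],[0.5,-4.7,0,0,0,0,5.2],[0.5,-4.7,0,0,0,0,5.2],[0.5,-4.7,0,0,0,0,5.2],[0.5,-4.7,0,0,0,0,5.2]]'|sed -n 2p
python3 -m inch '[[0.5,-4.7,0,0,0,0,5.2],[0.6,-4.5,0,0,0,0,5.2],[0,-0.6,0,0,0,0,5.2],[0,0,0,0,0,0,5.2],[0,0,0,0,0,0,5.2]]'|sed -n 2p
python3 -c "
from h import *
go(.509,-.061,.011)"
```

```text
tcp_pos: [0.4983, -0.1548, 0.1115]
tcp_pos: [0.5053, -0.0592, 0.1125]
d cm [ 0.37  0.19 10.15] |d| 10.2 yaw 2.93 z-axis [-0.001 -0.    -1.   ] tcp [ 0.5053 -0.0592  0.1125] t 13.0 gap 0.0521
```

```bash
python3 -m inch '[[0.3,0.1,3,0,0,0,5.2],[0,0,3,0,0,0,5.2],[0,0,2.5,0,0,0,5.2],[0,0,1.3,0,0,0,5.2],[0,0,0.3,0,0,0,5.2]]'|sed -n 2,4p
python3 -m inch '[[0,0,0,0,0,0,3],[0,0,0,0,0,0,3],[0,0,0,0,0,0,3],[0,0,0,0,0,0,3]]' 25|sed -n 2,5p
python3 -m inch '[[0,0,-2,0,0,0,3],[0,0,-3,0,0,0,3],[0,0,-3,0,0,0,3],[0,0,-3,0,0,0,3],[0,0,0,0,0,0,3]]'
python3 -c "
from h import *
go(.536,-.387,.12)"
```

```text
tcp_pos: [0.5071, -0.0609, 0.0101]
orientation: [-0.0, 1.0, 0.024, -0.002]
wrist_force: [-0.8, 0.2, -0.2]
tcp_pos: [0.5094, -0.0597, 0.013]
orientation: [0.0, 1.0, 0.026, 0.001]
wrist_force: [-0.8, 0.2, -0.4]
finger_gap: 0.0353
clock: 14.4
tcp_pos: [0.5119, -0.0602, 0.127]
orientation: [0.001, 1.0, 0.026, 0.004]
wrist_force: [0.2, -0.1, 0.1]
finger_gap: 0.0355
d cm [ 0.71 32.76  0.8 ] |d| 32.8 yaw 2.96 z-axis [ 0.008 -0.002 -1.   ] tcp [ 0.5119 -0.0602  0.127 ] t 14.4 gap 0.0355
```

```bash
python3 -m inch '[[0.1,4,0,0,0,0,3],[0.1,4.7,0,0,0,0,3],[0.1,4.7,0,0,0,0,3],[0.1,4.7,0,0,0,0,3],[0.1,4.7,0,0,0,0,3]]'|sed -n 2p
python3 -m inch '[[0.1,4.7,0,0,0,0,3],[0,4.3,0,0,0,0,3],[0,0.8,0,0,0,0,3],[0,0,0,0,0,0,3],[0,0,0,0,0,0,3]]'|sed -n 2p
python3 -c "
from h import *
go(.536,-.387,.0155)"
```

```text
tcp_pos: [0.5252, -0.2884, 0.1217]
tcp_pos: [0.531, -0.3834, 0.1215]
d cm [ 0.49  0.41 10.6 ] |d| 10.6 yaw 2.97 z-axis [-0.001  0.002 -1.   ] tcp [ 0.531  -0.3834  0.1215] t 15.4 gap 0.0356
```

```bash
python3 -m inch '[[0.5,0.2,3,0,0,0,3],[0,0,3,0,0,0,3],[0,0,2.7,0,0,0,3],[0,0,1.3,0,0,0,3],[0,0,0.5,0,0,0,3]]'|sed -n 2,4p
python3 -m inch '[[0,0,0,0,0,0,3],[0,0,0.2,0,0,0,3],[0,0,0,0,0,0,3]]'|sed -n 2,4p
```

```text
tcp_pos: [0.5359, -0.384, 0.0159]
orientation: [-0.001, 1.0, 0.027, -0.001]
wrist_force: [-0.2, 0.3, -0.4]
tcp_pos: [0.5374, -0.387, 0.0167]
orientation: [0.001, 1.0, 0.026, 0.001]
wrist_force: [-0.1, 1.2, -0.9]
```

```bash
python3 -m inch '[[0,0,0.1,0,0,0,3],[0,0,0,0,0,0,5.2],[0,0,0,0,0,0,5.2],[0,0,0,0,0,0,5.2]]'|sed -n 2,5p
python3 -m inch '[[0,0,-2,0,0,0,5.2],[0,0,-4,0,0,0,5.2],[0,0,-4,0,0,0,5.2],[0,0,0,0,0,0,5.2]]'|sed -n 2p
python3 -c "
from h import *
go(.503,-.216,.12); look()"
```

```text
tcp_pos: [0.5367, -0.3867, 0.0146]
orientation: [0.0, 1.0, 0.026, 0.0]
wrist_force: [-0.4, -0.4, -0.2]
finger_gap: 0.0518
tcp_pos: [0.5396, -0.3892, 0.1213]
d cm [ -2.77 -17.49  -0.03] |d| 17.7 yaw 2.94 z-axis [ 0.008 -0.008 -1.   ] tcp [ 0.5396 -0.3892  0.1213] t 17.0 gap 0.0518
top R [([0.592, -0.209], 38), ([0.581, -0.13], 34), ([0.577, -0.044], 33), ([0.503, -0.216], 30), ([0.424, -0.052], 31)] Y [([0.49, -0.386], 67)]
scene R [([0.423, -0.054], 62), ([0.577, -0.046], 63), ([0.503, -0.217], 66), ([0.582, -0.132], 65), ([0.592, -0.211], 79)] Y [([0.438, -0.389], 103), ([0.49, -0.391], 138), ([0.542, -0.389], 96)]
```

```bash
python3 -m inch '[[-0.7,-4.2,0,0,0,0,5.2],[-0.7,-4.6,0,0,0,0,5.2],[-0.7,-4.4,0,0,0,0,5.2],[-0.5,-4.2,0,0,0,0,5.2],[0,0,0,0,0,0,5.2]]'|sed -n 2p
python3 -c "
from h import *
go(.503,-.216,.011)"
```

```text
tcp_pos: [0.4983, -0.2082, 0.1122]
d cm [ 0.48  0.86 10.12] |d| 10.2 yaw 3.2 z-axis [-0.006  0.005 -1.   ] tcp [ 0.4983 -0.2082  0.1122] t 17.6 gap 0.0522
```

```bash
python3 -m inch '[[0.3,0.5,3,0,0,0,5.2],[0,0,2,0,0,0,5.2],[0,0,0,0,0,0,5.2],[0,0,0,0,0,0,5.2]]'|sed -n 2p
python3 -c "
from h import *
go(.503,-.216,.011)"
```

```text
tcp_pos: [0.5041, -0.2188, 0.0633]
d cm [-0.09 -0.28  5.23] |d| 5.2 yaw 2.92 z-axis [-0.002  0.001 -1.   ] tcp [ 0.5041 -0.2188  0.0633] t 18.0 gap 0.0521
```

```bash
python3 -m inch '[[-0.1,-0.2,2.5,0,0,0,5.2],[0,0,1.8,0,0,0,5.2],[0,0,0.7,0,0,0,5.2],[0,0,0,0,0,0,5.2]]'|sed -n 2,4p
python3 -m inch '[[0,0,0,0,0,0,3],[0,0,0,0,0,0,3],[0,0,0,0,0,0,3],[0,0,0,0,0,0,3]]' 25|sed -n 2,5p
python3 -m inch '[[0,0,-2,0,0,0,3],[0,0,-4,0,0,0,3],[0,0,-4.5,0,0,0,3],[0,0,-4.5,0,0,0,3],[0,0,-4,0,0,0,3]]'
python3 -c "
from h import *
go(.643,.178,.19)"
```

```text
tcp_pos: [0.5036, -0.217, 0.0141]
orientation: [-0.0, 1.0, 0.026, -0.0]
wrist_force: [0.3, 0.5, 0.1]
tcp_pos: [0.5048, -0.2176, 0.0155]
orientation: [0.001, 1.0, 0.026, 0.001]
wrist_force: [0.2, -0.2, 5.5]
finger_gap: 0.0355
clock: 19.3
tcp_pos: [0.5037, -0.2168, 0.2066]
orientation: [0.0, 1.0, 0.026, 0.0]
wrist_force: [0.9, 0.4, -0.1]
finger_gap: 0.0353
d cm [ 15.94 -38.71   1.65] |d| 41.9 yaw 2.95 z-axis [ 0.001 -0.001 -1.   ] tcp [ 0.5037 -0.2168  0.2066] t 19.3 gap 0.0353
```

```bash
python3 -m inch '[[1.6,-4,0,0,0,0,3],[1.8,-4.3,0,0,0,0,3],[1.8,-4.3,0,0,0,0,3],[1.8,-4.3,0,0,0,0,3],[1.8,-4.3,0,0,0,0,3]]'|sed -n 2p
python3 -m inch '[[1.8,-4.3,0,0,0,0,3],[1.8,-4.3,0,0,0,0,3],[1.8,-4.3,0,0,0,0,3],[1.6,-4.2,0,0,0,0,3],[0,0,0,0,0,0,3]]'|sed -n 2p
python3 -m inch '[[0,0,0,0,0,0,3],[0,0,0,0,0,0,3]]'|sed -n 2p
python3 -c "
from h import *
go(.643,.178,.112); t,s=look()
for p,n in((t,'t1.png'),(s,'s1.png')): cv2.imwrite('pics/'+n,cv2.cvtColor(p['pixels'],cv2.COLOR_RGB2BGR))"
```

```text
tcp_pos: [0.581, 0.0011, 0.2044]
tcp_pos: [0.6444, 0.1522, 0.2036]
tcp_pos: [0.6429, 0.1479, 0.2043]
d cm [ 0.31 -2.82  9.29] |d| 9.7 yaw 5.53 z-axis [-0.003  0.019 -1.   ] tcp [0.6429 0.1479 0.2043] t 20.5 gap 0.0354
top R [([0.592, -0.209], 38), ([0.58, -0.13], 33), ([0.577, -0.045], 35), ([0.424, -0.052], 29)] Y [([0.538, -0.388], 66), ([0.49, -0.387], 67), ([0.436, -0.389], 70)]
scene R [([0.424, -0.054], 56), ([0.577, -0.046], 62), ([0.582, -0.132], 65), ([0.474, -0.355], 30), ([0.592, -0.211], 74), ([0.516, -0.443], 149)] Y [([0.438, -0.389], 108), ([0.49, -0.391], 147), ([0.539, -0.388], 129)]
```

View pics/s1.png

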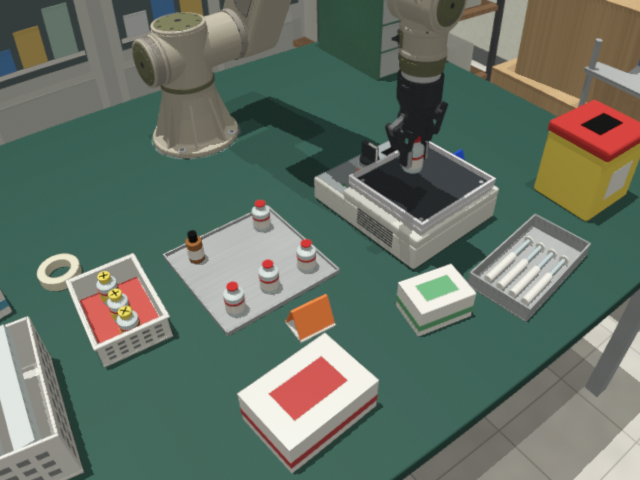

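The three rejects stand in the basket (px (106,282), (116,296), (127,315)). The held vial is over the mat at (413,155). The tool reads a little tilted, so I'll check the joints.

```bash
python3 -c "
from h import *
s=get_state();print(s['joint_pos'].round(3),s['qvel'].round(3),s['wrist_force'].round(1),s['tau'].round(1),s['orientation'])
go(.643,.178,.112)"; python3 -m inch '[[0,0,0,0,0,0,3]]'; python3 -c "
from h import *
s=get_state();print(s['joint_pos'].round(3),s['qvel'].round(3))"
```

```text
[0.095 0.489 0.244 1.326 0.02  3.141] [-0.003 -0.003  0.002  0.     0.001  0.   ] [ 0.8  0.3 -1.1] [  0.4 -57.7  30.1   0.    0.1   0. ] [-9.84658551e-03  9.98801597e-01  4.79359350e-02 -7.48827173e-04]
d cm [ 0.29 -2.85  9.33] |d| 9.8 yaw 5.5 z-axis [-0.002  0.02  -1.   ] tcp [0.6431 0.1475 0.2047] t 20.6 gap 0.0352
clock: 20.7
tcp_pos: [0.6433, 0.1476, 0.2049]
orientation: [-0.01, 0.999, 0.048, -0.001]
wrist_force: [0.5, 0.3, -1.6]
finger_gap: 0.0354
[0.095 0.489 0.244 1.326 0.02  3.141] [ 0.002  0.003  0.005 -0.     0.    -0.   ]
```

```bash
for i in 1 ; do python3 -m inch '[[0,0,0,0,0,-8.5,3],[0,0,0,0,0,-8.5,3],[0,0,0,0,0,-8.5,3],[0,0,0,0,0,-8.5,3],[0,0,0,0,0,-8.5,3]]'|sed -n 2,3p;  python3 -m inch '[[0,0,0,0,0,-8.5,3],[0,0,0,0,0,-8.5,3],[0,0,0,0,0,-8.5,3],[0,0,0,0,0,-8.5,3],[0,0,0,0,0,-8.5,3]]'|sed -n 2,3p;done
python3 -c "
from h import *
go(.643,.178,.19)"
```

```text
tcp_pos: [0.6434, 0.1479, 0.2048]
orientation: [-0.009, 0.912, 0.41, 0.003]
tcp_pos: [0.6434, 0.1479, 0.2048]
orientation: [-0.008, 0.702, 0.712, 0.006]
d cm [2.98 0.   1.54] |d| 3.4 yaw 90.87 z-axis [-0.002  0.02  -1.   ] tcp [0.6434 0.1479 0.2048] t 21.7 gap 0.0355
```

```bash
python3 -m inch '[[0,0,0,0,0,-8.5,3],[0,0,0,0,0,-8.5,3],[0,0,0,0,0,-8.5,3],[0,0,0,0,0,-8.5,3],[0,0,0,0,0,-8.5,3]]'|sed -n 2,3p;  python3 -m inch '[[0,0,0,0,0,-8.5,3],[0,0,0,0,0,-8.5,3],[0,0,0,0,0,-8.5,3],[0,0,0,0,0,-8.5,3],[0,0,0,0,0,-8.5,3]]'|sed -n 2,3p
python3 -m inch '[[0,0,0,0,0,-8,3],[0,0,0,1.1,0,0,3],[0,0,0,0,0,0,3]]'|sed -n 2,3p
python3 -c "
from h import *
go(.643,.178,.19);print(get_state()['joint_pos'])"
```

```text
tcp_pos: [0.6434, 0.1479, 0.2048]
orientation: [-0.005, 0.396, 0.918, 0.009]
tcp_pos: [0.6434, 0.1479, 0.2048]
orientation: [-0.001, 0.036, 0.999, 0.01]
tcp_pos: [0.6434, 0.1486, 0.2048]
orientation: [-0.0, -0.03, 1.0, 0.0]
d cm [-0.13  2.94  1.48] |d| 3.3 yaw -176.62 z-axis [-0.001  0.    -1.   ] tcp [0.6434 0.1486 0.2048] t 23.0 gap 0.0351
[1.05457281e-01 4.92051130e-01 2.48691657e-01 1.32814824e+00
 1.21651967e-04 4.63911488e-02]
```

Square now, with plenty of wrist range. Place the first vial.

```bash
python3 -m inch '[[-0.1,2.9,0,0,0,0,3],[0,0,3,0,0,0,3],[0,0,3,0,0,0,3],[0,0,1.5,0,0,0,3],[0,0,0,0,0,0,3]]'|sed -n 2p
python3 -m inch '[[0,0,0,0,0,0,3]]'|sed -n 2p
python3 -c "
from h import *
go(.643,.178,.112)"
```

```text
tcp_pos: [0.6405, 0.1775, 0.1265]
tcp_pos: [0.6427, 0.1777, 0.1299]
d cm [-0.04  0.02  1.79] |d| 1.8 yaw -176.5 z-axis [-0.001  0.001 -1.   ] tcp [0.6427 0.1777 0.1299] t 23.6 gap 0.0354
```

```bash
python3 -m inch '[[0,0,1.3,0,0,0,3],[0,0,0.3,0,0,0,3],[0,0,0,0,0,0,3],[0,0,0,0,0,0,3]]'|sed -n 2,5p
python3 -m inch '[[0,0,0.2,0,0,0,3],[0,0,0,0,0,0,3]]'|sed -n 2,5p
```

```text
tcp_pos: [0.6427, 0.1777, 0.1138]
orientation: [-0.0, -0.031, 1.0, 0.0]
wrist_force: [0.7, -0.2, -0.9]
finger_gap: 0.0349
tcp_pos: [0.6427, 0.1778, 0.1116]
orientation: [-0.0, -0.031, 1.0, 0.0]
wrist_force: [1.1, -0.2, -0.0]
finger_gap: 0.0353
```

```bash
python3 -m inch '[[0,0,0.1,0,0,0,3],[0,0,0,0,0,0,4.6],[0,0,0,0,0,0,4.8],[0,0,0,0,0,0,4.8]]'|sed -n 2,5p
python3 -m inch '[[0,0,-1.5,0,0,0,4.8],[0,0,-3,0,0,0,4.8],[0,0,-3.5,0,0,0,5.2],[0,0,-0.5,0,0,0,5.2]]'|sed -n 2p
python3 -c "
from h import *
go(.592,-.210,.19); look()"
```

```text
tcp_pos: [0.6427, 0.1778, 0.1107]
orientation: [-0.0, -0.031, 1.0, 0.0]
wrist_force: [0.0, -0.3, 0.0]
finger_gap: 0.048
tcp_pos: [0.645, 0.1781, 0.2008]
d cm [  7.73 -38.41   0.98] |d| 39.2 yaw -176.41 z-axis [ 0.007  0.002 -1.   ] tcp [0.645  0.1781 0.2008] t 25.0 gap 0.0519
top R [([0.592, -0.209], 38), ([0.58, -0.13], 33), ([0.577, -0.044], 35), ([0.424, -0.052], 31)] Y [([0.538, -0.387], 67), ([0.49, -0.387], 69), ([0.436, -0.389], 70)]
scene R [([0.555, 0.273], 50), ([0.424, -0.054], 56), ([0.577, -0.046], 63), ([0.582, -0.132], 65), ([0.478, -0.361], 63), ([0.592, -0.211], 74), ([0.502, -0.358], 29), ([0.522, -0.435], 318), ([0.524, -0.369], 35), ([0.528, -0.412], 31)] Y [([0.438, -0.389], 109), ([0.49, -0.391], 147), ([0.539, -0.388], 130)]
```

```bash
python3 -m inch '[[0.9,-4,0,0,0,0,5.2],[0.9,-4.3,0,0,0,0,5.2],[0.9,-4.3,0,0,0,0,5.2],[0.9,-4.3,0,0,0,0,5.2],[0.9,-4.3,0,0,0,0,5.2]]'|sed -n 2p
python3 -m inch '[[0.9,-4.3,1,0,0,0,5.2],[0.9,-4.3,2,0,0,0,5.2],[0.8,-4.3,2,0,0,0,5.2],[0.7,-4.3,2,0,0,0,5.2],[0,0,2,0,0,0,5.2]]'|sed -n 2p
python3 -m inch '[[0,0,0,0,0,0,5.2],[0,0,0,0,0,0,5.2]]'|sed -n 2p
python3 -c "
from h import *
go(.592,-.210,.011);print(get_state()['joint_pos'])"
```

```text
tcp_pos: [0.6096, -0.038, 0.1936]
tcp_pos: [0.5873, -0.2156, 0.1028]
tcp_pos: [0.5877, -0.2095, 0.1041]
d cm [-0.46 -0.1   9.31] |d| 9.3 yaw -176.4 z-axis [-0.004  0.002 -1.   ] tcp [ 0.5877 -0.2095  0.1041] t 26.3 gap 0.0517
[-4.71247755e-01  4.72050041e-01 -3.49365287e-02  1.06829061e+00
  3.56781846e-04 -5.33991689e-01]
```

```bash
python3 -m inch '[[-0.3,0,3,0,0,0,5.2],[0,0,2,0,0,0,5.2],[0,0,0,0,0,0,5.2],[0,0,0,0,0,0,5.2]]'|sed -n 2p
python3 -c "
from h import *
go(.592,-.210,.011)"
```

```text
tcp_pos: [0.5923, -0.2091, 0.0564]
d cm [ 0.03 -0.09  4.54] |d| 4.5 yaw -176.31 z-axis [-0.001  0.    -1.   ] tcp [ 0.5923 -0.2091  0.0564] t 26.7 gap 0.0522
```

```bash
python3 -m inch '[[0,-0.1,2.3,0,0,0,5.2],[0,0,1.5,0,0,0,5.2],[0,0,0.5,0,0,0,5.2],[0,0,0,0,0,0,5.2]]'|sed -n 2p
python3 -m inch '[[0,0,0,0,0,0,3],[0,0,0,0,0,0,3],[0,0,0,0,0,0,3],[0,0,0,0,0,0,3]]' 25|sed -n 2,5p
python3 -m inch '[[0,0,-2,0,0,0,3],[0,0,-4,0,0,0,3],[0,0,-4.5,0,0,0,3],[0,0,-4.5,0,0,0,3],[0,0,-4,0,0,0,3]]'|sed -n 2,5p
python3 -c "
from h import *
go(.635,.280,.20)"
```

```text
tcp_pos: [0.5922, -0.2109, 0.0132]
tcp_pos: [0.5929, -0.2115, 0.014]
orientation: [0.001, -0.031, 1.0, -0.0]
wrist_force: [-0.2, 1.1, 6.1]
finger_gap: 0.0351
tcp_pos: [0.5919, -0.2113, 0.2049]
orientation: [0.0, -0.031, 1.0, 0.0]
wrist_force: [1.1, -0.7, -0.5]
finger_gap: 0.035
d cm [-7.37 48.76  0.49] |d| 49.3 yaw -176.41 z-axis [ 0.  0. -1.] tcp [ 0.5919 -0.2113  0.2049] t 28.0 gap 0.035
```

```bash
python3 -m inch '[[-0.6,4,0,0,0,0,3],[-0.7,4.5,0,0,0,0,3],[-0.7,4.5,0,0,0,0,3],[-0.7,4.5,0,0,0,0,3],[-0.7,4.5,0,0,0,0,3]]'|sed -n 2p
python3 -m inch '[[-0.7,4.5,0,0,0,0,3],[-0.7,4.5,0,0,0,0,3],[-0.7,4.5,0,0,0,0,3],[-0.7,4.5,0,0,0,0,3],[-0.7,4.5,0,0,0,0,3]]'|sed -n 2p
python3 -m inch '[[-0.5,4.3,0,0,0,0,3],[0,0,0,0,0,0,3],[0,0,0,0,0,0,3]]'|sed -n 2p
python3 -c "
from h import *
go(.635,.280,.11)"
```

```text
tcp_pos: [0.6119, 0.0121, 0.2027]
tcp_pos: [0.6328, 0.239, 0.2027]
tcp_pos: [0.6347, 0.2817, 0.2021]
d cm [-0.03 -0.17  9.21] |d| 9.2 yaw -176.27 z-axis [-0.002  0.    -1.   ] tcp [0.6347 0.2817 0.2021] t 29.3 gap 0.0353
```

```bash
python3 -m inch '[[0,-0.1,3,0,0,0,3],[0,0,3,0,0,0,3],[0,0,1.7,0,0,0,3],[0,0,0.8,0,0,0,3],[0,0,0,0,0,0,3]]'|sed -n 2,4p
python3 -m inch '[[0,0,0,0,0,0,3],[0,0,0.2,0,0,0,3],[0,0,0,0,0,0,3]]'|sed -n 2,4p
```

```text
tcp_pos: [0.6347, 0.2779, 0.1166]
orientation: [-0.002, -0.03, 1.0, -0.0]
wrist_force: [-0.0, -0.4, -0.1]
tcp_pos: [0.6359, 0.2796, 0.1167]
orientation: [0.0, -0.031, 1.0, 0.001]
wrist_force: [-0.3, -0.3, -1.3]
```

```bash
python3 -m inch '[[0,0,0.5,0,0,0,3],[0,0,0.1,0,0,0,3],[0,0,0,0,0,0,3]]'|sed -n 2,4p
python3 -m inch '[[0,0,0.1,0,0,0,3],[0,0,0,0,0,0,4.6],[0,0,0,0,0,0,4.8],[0,0,0,0,0,0,4.8]]'|sed -n 2,5p
python3 -m inch '[[0,0,-1.5,0,0,0,4.8],[0,0,-3,0,0,0,4.8],[0,0,-3.5,0,0,0,5.2],[0,0,-0.5,0,0,0,5.2]]'|sed -n 2p
python3 -c "
from h import *
go(.581,-.131,.19); look()"
```

```text
tcp_pos: [0.635, 0.2796, 0.1093]
orientation: [-0.001, -0.031, 1.0, 0.0]
wrist_force: [0.7, -0.2, 0.6]
tcp_pos: [0.6353, 0.2795, 0.1086]
orientation: [-0.0, -0.031, 1.0, 0.0]
wrist_force: [-0.2, 0.6, 0.4]
finger_gap: 0.0478
tcp_pos: [0.6375, 0.2802, 0.1989]
d cm [  8.22 -40.69   0.73] |d| 41.5 yaw -176.41 z-axis [ 0.007  0.003 -1.   ] tcp [0.6375 0.2802 0.1989] t 31.2 gap 0.0519
top R [([0.668, 0.192], 44), ([0.657, 0.302], 31), ([0.58, -0.13], 33), ([0.576, -0.045], 34), ([0.424, -0.052], 30)] Y [([0.538, -0.387], 66), ([0.49, -0.387], 66), ([0.436, -0.389], 70)]
scene R [([0.544, 0.389], 43), ([0.553, 0.275], 77), ([0.424, -0.054], 56), ([0.577, -0.046], 63), ([0.582, -0.132], 65)] Y [([0.438, -0.389], 109), ([0.49, -0.391], 148), ([0.539, -0.388], 130)]
```

```bash
python3 -m inch '[[0.9,-4.2,0,0,0,0,5.2],[0.9,-4.6,0,0,0,0,5.2],[0.9,-4.6,0,0,0,0,5.2],[0.9,-4.6,0,0,0,0,5.2],[0.9,-4.6,0,0,0,0,5.2]]'|sed -n 2p
python3 -m inch '[[0.9,-4.6,0,0,0,0,5.2],[0.9,-4.6,1,0,0,0,5.2],[0.8,-4.6,2,0,0,0,5.2],[0.9,-4.3,2.5,0,0,0,5.2],[0,0,3,0,0,0,5.2]]'|sed -n 2p
python3 -m inch '[[0,0,0,0,0,0,5.2],[0,0,0,0,0,0,5.2]]'|sed -n 2p
python3 -c "
from h import *
go(.581,-.131,.011)"
```

```text
tcp_pos: [0.6031, 0.0495, 0.1916]
tcp_pos: [0.5801, -0.1358, 0.1074]
tcp_pos: [0.5797, -0.1298, 0.1078]
d cm [-0.16 -0.15  9.68] |d| 9.7 yaw -176.41 z-axis [-0.004  0.002 -1.   ] tcp [ 0.5797 -0.1298  0.1078] t 32.5 gap 0.0521
```

```bash
python3 -m inch '[[0.1,0,3,0,0,0,5.2],[0,0,2.5,0,0,0,5.2],[0,0,0,0,0,0,5.2],[0,0,0,0,0,0,5.2]]'|sed -n 2p
python3 -c "
from h import *
go(.581,-.131,.011)"
```

```text
tcp_pos: [0.5806, -0.1296, 0.0553]
d cm [-0.03 -0.14  4.43] |d| 4.4 yaw -176.31 z-axis [-0.  0. -1.] tcp [ 0.5806 -0.1296  0.0553] t 32.9 gap 0.052
```

```bash
python3 -m inch '[[0,-0.1,2.2,0,0,0,5.2],[0,0,1.5,0,0,0,5.2],[0,0,0.5,0,0,0,5.2],[0,0,0,0,0,0,5.2]]'|sed -n 2p
python3 -m inch '[[0,0,0,0,0,0,3],[0,0,0,0,0,0,3],[0,0,0,0,0,0,3],[0,0,0,0,0,0,3]]' 25|sed -n 2,5p
python3 -m inch '[[0,0,-2,0,0,0,3],[0,0,-4,0,0,0,3],[0,0,-4.5,0,0,0,3],[0,0,-4.5,0,0,0,3],[0,0,-4,0,0,0,3]]'|sed -n 2,5p
python3 -c "
from h import *
go(.591,.227,.20)"
```

```text
tcp_pos: [0.5807, -0.1313, 0.013]
tcp_pos: [0.5813, -0.1318, 0.0137]
orientation: [0.001, -0.031, 1.0, -0.0]
wrist_force: [0.1, 0.2, 5.9]
finger_gap: 0.0351
tcp_pos: [0.5802, -0.1317, 0.2047]
orientation: [0.0, -0.031, 1.0, -0.0]
wrist_force: [0.5, -0.2, -1.0]
finger_gap: 0.0357
d cm [-3.32 35.73  0.47] |d| 35.9 yaw -176.41 z-axis [ 0.  0. -1.] tcp [ 0.5802 -0.1317  0.2047] t 34.2 gap 0.0357
```

```bash
python3 -m inch '[[-0.4,4.2,0,0,0,0,3],[-0.4,4.5,0,0,0,0,3],[-0.4,4.5,0,0,0,0,3],[-0.4,4.5,0,0,0,0,3],[-0.4,4.5,0,0,0,0,3]]'|sed -n 2p
python3 -m inch '[[-0.4,4.5,0,0,0,0,3],[-0.4,4.5,0,0,0,0,3],[-0.4,4.4,0,0,0,0,3],[0,0,0,0,0,0,3],[0,0,0,0,0,0,3]]'|sed -n 2p
python3 -c "
from h import *
go(.591,.227,.109)"
```

```text
tcp_pos: [0.586, 0.0928, 0.2026]
tcp_pos: [0.5894, 0.2267, 0.202]
d cm [-0.18  0.02  9.3 ] |d| 9.3 yaw -176.27 z-axis [-0.001  0.    -1.   ] tcp [0.5894 0.2267 0.202 ] t 35.2 gap 0.0354
```

```bash
python3 -m inch '[[0,0,3,0,0,0,3],[0,0,3,0,0,0,3],[0,0,1.8,0,0,0,3],[0,0,0.8,0,0,0,3],[0,0,0.3,0,0,0,3]]'|sed -n 2,4p
python3 -m inch '[[0,0,0,0,0,0,3],[0,0,0,0,0,0,3]]'|sed -n 2,4p
```

```text
tcp_pos: [0.5895, 0.2243, 0.1126]
orientation: [-0.001, -0.03, 1.0, 0.0]
wrist_force: [-0.8, -0.4, 0.7]
tcp_pos: [0.5907, 0.2256, 0.1146]
orientation: [0.001, -0.031, 1.0, 0.001]
wrist_force: [0.4, 0.5, 0.2]
```

```bash
python3 -m inch '[[0,0,0.3,0,0,0,3],[0,0,0.1,0,0,0,3],[0,0,0,0,0,0,3]]'|sed -n 2,4p
python3 -m inch '[[0,0,0.1,0,0,0,3],[0,0,0,0,0,0,4.6],[0,0,0,0,0,0,4.8],[0,0,0,0,0,0,4.8]]'|sed -n 2,5p
python3 -m inch '[[0,0,-1.5,0,0,0,4.8],[0,0,-3,0,0,0,4.8],[0,0,-3.5,0,0,0,5.2],[0,0,-0.5,0,0,0,5.2]]'|sed -n 2p
python3 -c "
from h import *
go(.577,-.045,.19); look()"
```

```text
tcp_pos: [0.5897, 0.2258, 0.1093]
orientation: [-0.0, -0.031, 1.0, 0.0]
wrist_force: [-0.3, 0.1, -1.5]
tcp_pos: [0.5897, 0.2258, 0.1082]
orientation: [-0.0, -0.031, 1.0, 0.0]
wrist_force: [-0.7, -0.3, -0.3]
finger_gap: 0.0484
tcp_pos: [0.5921, 0.2263, 0.1981]
d cm [  3.21 -26.98   0.73] |d| 27.2 yaw -176.41 z-axis [ 0.006  0.002 -1.   ] tcp [0.5921 0.2263 0.1981] t 37.0 gap 0.052
top R [([0.668, 0.192], 43), ([0.609, 0.244], 26), ([0.577, -0.044], 33), ([0.424, -0.052], 31)] Y [([0.538, -0.388], 65), ([0.49, -0.387], 67), ([0.436, -0.389], 70)]
scene R [([0.492, 0.328], 41), ([0.544, 0.39], 46), ([0.553, 0.275], 73), ([0.424, -0.054], 56), ([0.577, -0.046], 63), ([0.522, -0.36], 395)] Y [([0.438, -0.389], 109), ([0.49, -0.391], 147), ([0.539, -0.388], 130)]
```

```bash
python3 -m inch '[[0.5,-4.3,0,0,0,0,5.2],[0.5,-4.7,0,0,0,0,5.2],[0.5,-4.7,0,0,0,0,5.2],[0.5,-4.7,0,0,0,0,5.2],[0.5,-4.7,1,0,0,0,5.2]]'|sed -n 2p
python3 -m inch '[[0.5,-3.9,2,0,0,0,5.2],[0,0,3,0,0,0,5.2],[0,0,3,0,0,0,5.2],[0,0,0,0,0,0,5.2],[0,0,0,0,0,0,5.2]]'|sed -n 2p
python3 -c "
from h import *
go(.577,-.045,.011)"
```

```text
tcp_pos: [0.5789, -0.008, 0.1825]
tcp_pos: [0.5754, -0.0453, 0.102]
d cm [-0.19  0.    9.09] |d| 9.1 yaw -176.41 z-axis [-0.004  0.001 -1.   ] tcp [ 0.5754 -0.0453  0.102 ] t 38.1 gap 0.0519
```

```bash
python3 -m inch '[[-0.1,0,3,0,0,0,5.2],[0,0,2,0,0,0,5.2],[0,0,0,0,0,0,5.2],[0,0,0,0,0,0,5.2]]'|sed -n 2p
python3 -c "
from h import *
go(.577,-.045,.011)"
```

```text
tcp_pos: [0.5784, -0.0452, 0.0544]
d cm [0.14 0.03 4.34] |d| 4.3 yaw -176.37 z-axis [ 0.  0. -1.] tcp [ 0.5784 -0.0452  0.0544] t 38.5 gap 0.052
```

```bash
python3 -m inch '[[0.1,0,2.2,0,0,0,5.2],[0,0,1.5,0,0,0,5.2],[0,0,0.4,0,0,0,5.2],[0,0,0,0,0,0,5.2]]'|sed -n 2p
python3 -m inch '[[0,0,0,0,0,0,3],[0,0,0,0,0,0,3],[0,0,0,0,0,0,3],[0,0,0,0,0,0,3]]' 25|sed -n 2,5p
python3 -m inch '[[0,0,-2,0,0,0,3],[0,0,-4,0,0,0,3],[0,0,-4.5,0,0,0,3],[0,0,-4.5,0,0,0,3],[0,0,-4,0,0,0,3]]'|sed -n 2,5p
python3 -c "
from h import *
go(.547,.172,.20);look()"
```

```text
tcp_pos: [0.5773, -0.0455, 0.0131]
tcp_pos: [0.5779, -0.0457, 0.0137]
orientation: [0.001, -0.031, 1.0, 0.0]
wrist_force: [-0.0, 0.2, 6.1]
finger_gap: 0.035
tcp_pos: [0.5768, -0.0457, 0.2048]
orientation: [0.0, -0.031, 1.0, 0.0]
wrist_force: [1.6, -0.1, -0.8]
finger_gap: 0.0355
d cm [ 1.62 21.91  0.48] |d| 22.0 yaw -176.41 z-axis [ 0.001  0.    -1.   ] tcp [ 0.5768 -0.0457  0.2048] t 39.8 gap 0.0355
top R [([0.668, 0.192], 43), ([0.657, 0.302], 50), ([0.608, 0.244], 45)] Y [([0.538, -0.387], 67), ([0.49, -0.387], 67), ([0.436, -0.389], 70)]
scene R [([0.335, 0.114], 39), ([0.491, 0.33], 58), ([0.543, 0.39], 50), ([0.553, 0.275], 73), ([0.423, -0.054], 57)] Y [([0.438, -0.389], 108), ([0.49, -0.391], 147), ([0.539, -0.388], 130)]
```

```bash
python3 -m inch '[[0.3,4.2,0,0,0,0,3],[0.3,4.5,0,0,0,0,3],[0.3,4.5,0,0,0,0,3],[0.3,4.4,0,0,0,0,3],[0.3,4.3,0,0,0,0,3]]'|sed -n 2p
python3 -m inch '[[0,0,0,0,0,0,3],[0,0,0,0,0,0,3]]'|sed -n 2p
python3 -c "
from h import *
go(.547,.172,.109)"
```

```text
tcp_pos: [0.5473, 0.1736, 0.2018]
tcp_pos: [0.5475, 0.1729, 0.2018]
d cm [ 0.04 -0.09  9.28] |d| 9.3 yaw -176.26 z-axis [-0.002  0.    -1.   ] tcp [0.5475 0.1729 0.2018] t 40.6 gap 0.0353
```

```bash
python3 -m inch '[[0.1,0,3,0,0,0,3],[0,0,3,0,0,0,3],[0,0,1.8,0,0,0,3],[0,0,0.8,0,0,0,3],[0,0,0.3,0,0,0,3]]'|sed -n 2,4p
python3 -m inch '[[0,0,0,0,0,0,3],[0,0,0,0,0,0,3]]'|sed -n 2,4p
```

```text
tcp_pos: [0.5467, 0.1707, 0.1123]
orientation: [-0.001, -0.03, 1.0, 0.0]
wrist_force: [0.2, 0.2, -0.5]
tcp_pos: [0.548, 0.1717, 0.1144]
orientation: [0.001, -0.031, 1.0, 0.0]
wrist_force: [0.2, 0.1, -1.3]
```

```bash
python3 -m inch '[[0,0,0.3,0,0,0,3],[0,0,0.1,0,0,0,3],[0,0,0,0,0,0,3]]'|sed -n 2,4p
python3 -m inch '[[0,0,0.1,0,0,0,3],[0,0,0,0,0,0,4.6],[0,0,0,0,0,0,4.8],[0,0,0,0,0,0,4.8]]'|sed -n 2,5p
python3 -m inch '[[0,0,-1.5,0,0,0,4.8],[0,0,-3,0,0,0,4.8],[0,0,-3.5,0,0,0,5.2],[0,0,-0.5,0,0,0,5.2]]'|sed -n 2p
python3 -c "
from h import *
go(.424,-.053,.19); look()"
```

```text
tcp_pos: [0.5471, 0.1721, 0.1094]
orientation: [-0.0, -0.031, 1.0, 0.0]
wrist_force: [1.8, 0.2, -0.9]
tcp_pos: [0.547, 0.172, 0.1082]
orientation: [-0.0, -0.031, 1.0, 0.0]
wrist_force: [-0.2, 0.3, -0.1]
finger_gap: 0.0478
tcp_pos: [0.5494, 0.1724, 0.1977]
d cm [ 13.93 -21.71   0.65] |d| 25.8 yaw -176.41 z-axis [ 0.006  0.002 -1.   ] tcp [0.5494 0.1724 0.1977] t 42.4 gap 0.0522
top R [([0.668, 0.192], 40), ([0.424, -0.053], 31)] Y [([0.538, -0.387], 66), ([0.49, -0.387], 67), ([0.436, -0.389], 70)]
scene R [([0.442, 0.266], 40), ([0.491, 0.329], 50), ([0.544, 0.39], 49), ([0.554, 0.275], 70), ([0.424, -0.054], 56), ([0.476, -0.36], 54), ([0.523, -0.435], 313)] Y [([-0.941, -0.249], 27), ([0.438, -0.389], 108), ([0.49, -0.391], 146), ([0.539, -0.388], 130)]
```

```bash
python3 -m inch '[[2.3,-3.6,0,0,0,0,5.2],[2.4,-3.7,0,0,0,0,5.2],[2.4,-3.7,0,0,0,0,5.2],[2.4,-3.7,0,0,0,0,5.2],[2.4,-3.7,1,0,0,0,5.2]]'|sed -n 2p
python3 -m inch '[[2,-3.3,2,0,0,0,5.2],[0,0,3,0,0,0,5.2],[0,0,3,0,0,0,5.2],[0,0,0,0,0,0,5.2],[0,0,0,0,0,0,5.2]]'|sed -n 2p
python3 -c "
from h import *
go(.424,-.053,.011)"
```

```text
tcp_pos: [0.4387, -0.0203, 0.1824]
tcp_pos: [0.4207, -0.0529, 0.1024]
d cm [-0.37 -0.05  9.14] |d| 9.1 yaw -176.41 z-axis [-0.004  0.002 -1.   ] tcp [ 0.4207 -0.0529  0.1024] t 43.5 gap 0.052
```

```bash
python3 -m inch '[[-0.2,0,3,0,0,0,5.2],[0,0,2,0,0,0,5.2],[0,0,0,0,0,0,5.2],[0,0,0,0,0,0,5.2]]'|sed -n 2p
python3 -c "
from h import *
go(.424,-.053,.011)"
```

```text
tcp_pos: [0.4245, -0.053, 0.0542]
d cm [0.05 0.   4.32] |d| 4.3 yaw -176.36 z-axis [-0.  0. -1.] tcp [ 0.4245 -0.053   0.0542] t 43.9 gap 0.0518
```

```bash
python3 -m inch '[[0,0,2.2,0,0,0,5.2],[0,0,1.5,0,0,0,5.2],[0,0,0.4,0,0,0,5.2],[0,0,0,0,0,0,5.2]]'|sed -n 2p
python3 -m inch '[[0,0,0,0,0,0,3],[0,0,0,0,0,0,3],[0,0,0,0,0,0,3],[0,0,0,0,0,0,3]]' 25|sed -n 2,5p
python3 -m inch '[[0,0,-2,0,0,0,3],[0,0,-4,0,0,0,3],[0,0,-4.5,0,0,0,3],[0,0,-4.5,0,0,0,3],[0,0,-4,0,0,0,3]]'|sed -n 2,5p
python3 -c "
from h import *
go(.539,.276,.20);look()"
```

```text
tcp_pos: [0.4244, -0.0532, 0.013]
tcp_pos: [0.4249, -0.0534, 0.0135]
orientation: [0.001, -0.031, 1.0, 0.0]
wrist_force: [-1.2, 0.6, 7.0]
finger_gap: 0.0358
tcp_pos: [0.424, -0.0532, 0.205]
orientation: [0.0, -0.031, 1.0, 0.0]
wrist_force: [0.9, -0.2, -1.6]
finger_gap: 0.0356
d cm [-13.54  32.14   0.51] |d| 34.9 yaw -176.41 z-axis [ 0.001  0.    -1.   ] tcp [ 0.424  -0.0532  0.205 ] t 45.2 gap 0.0356
top R [([0.668, 0.192], 43), ([0.657, 0.302], 51), ([0.608, 0.244], 45), ([0.561, 0.186], 43)] Y [([0.538, -0.387], 66), ([0.49, -0.387], 66), ([0.436, -0.389], 70)]
scene R [([0.125, 0.101], 35), ([0.441, 0.268], 58), ([0.491, 0.33], 58), ([0.543, 0.39], 50), ([0.553, 0.275], 73)] Y [([0.438, -0.389], 107), ([0.49, -0.391], 147), ([0.539, -0.388], 130)]
```

```bash
python3 -m inch '[[-1.6,3.7,0,0,0,0,3],[-1.7,4.1,0,0,0,0,3],[-1.7,4.1,0,0,0,0,3],[-1.7,4.1,0,0,0,0,3],[-1.7,4.1,0,0,0,0,3]]'|sed -n 2p
python3 -m inch '[[-1.7,4.1,0,0,0,0,3],[-1.7,4,0,0,0,0,3],[-1.7,3.9,0,0,0,0,3],[0,0,0,0,0,0,3],[0,0,0,0,0,0,3]]'|sed -n 2p
python3 -c "
from h import *
go(.539,.276,.109)"
```

```text
tcp_pos: [0.4952, 0.1543, 0.2018]
tcp_pos: [0.538, 0.2762, 0.201]
d cm [-0.13 -0.02  9.2 ] |d| 9.2 yaw -176.3 z-axis [-0.003 -0.    -1.   ] tcp [0.538  0.2762 0.201 ] t 46.3 gap 0.0351
```

```bash
python3 -m inch '[[0,0,3,0,0,0,3],[0,0,3,0,0,0,3],[0,0,1.8,0,0,0,3],[0,0,0.8,0,0,0,3],[0,0,0.2,0,0,0,3]]'|sed -n 2,4p
python3 -m inch '[[0,0,0,0,0,0,3],[0,0,0,0,0,0,3]]'|sed -n 2,4p
```

```text
tcp_pos: [0.5377, 0.2743, 0.1136]
orientation: [-0.001, -0.031, 1.0, -0.0]
wrist_force: [-0.4, 0.1, -0.4]
tcp_pos: [0.5394, 0.2756, 0.1157]
orientation: [0.001, -0.031, 1.0, 0.001]
wrist_force: [0.0, 0.7, -0.6]
```

```bash
python3 -m inch '[[0,0,0.4,0,0,0,3],[0,0,0.2,0,0,0,3],[0,0,0,0,0,0,3]]'|sed -n 2,4p
python3 -m inch '[[0,0,0.1,0,0,0,3],[0,0,0,0,0,0,4.6],[0,0,0,0,0,0,4.8],[0,0,0,0,0,0,4.8]]'|sed -n 2,5p
python3 -m inch '[[0,0,-1.5,0,0,0,4.8],[0,0,-3,0,0,0,4.8],[0,0,-3.5,0,0,0,5.2],[0,0,-1.5,0,0,0,5.2]]'|sed -n 2p
python3 -m inch '[[2,-4,0,0,0,0,5],[2,-4,0,0,0,0,5],[2,-4,0,0,0,0,5],[0,0,0,0,0,0,5]]'|sed -n 2p
python3 - <<'E'
from h import *
t=shot('top','t2.png');s=shot('scene','s2.png')
for p,z in((t,'t'),(s,'s')):
    r,y=caps(p,.161); print(z,[i[0][:2].round(3).tolist() for i in r if i[0][1]>.1]); r,y=caps(p); print([i[0][:2].round(3).tolist() for i in y],[i[0][:2].round(3).tolist() for i in r if i[0][1]<.1])
    for l,h in(('knob_grip',.096),('dial',.06),('amber_c',.037)):
        print(l,[(atz(p,d['location'],h)[:2].round(4).tolist(),round(d['confidence'],2),d['location'].round() if hasattr(d['location'],'round') else d['location']) for d in tip_of(p,l)])
for p,n,c in((t,'t2c',(180,185,300,335)),(s,'s2c',(310,100,500,250))):
    im=cv2.cvtColor(p['pixels'],cv2.COLOR_RGB2BGR)[c[1]:c[3],c[0]:c[2]]; cv2.imwrite(f'pics/{n}.png',cv2.resize(im,None,fx=4,fy=4,interpolation=cv2.INTER_CUBIC))
E
```

```text
tcp_pos: [0.5388, 0.2758, 0.1086]
orientation: [-0.0, -0.031, 1.0, 0.0]
wrist_force: [0.4, -0.2, 0.4]
tcp_pos: [0.5384, 0.2757, 0.1071]
orientation: [-0.001, -0.031, 1.0, 0.0]
wrist_force: [0.5, 0.4, -0.0]
finger_gap: 0.048
tcp_pos: [0.5398, 0.276, 0.2055]
tcp_pos: [0.4835, 0.1485, 0.2021]
t [[0.644, 0.176]]
[[0.534, -0.35], [0.49, -0.387], [0.436, -0.389]] []
knob_grip []
dial []
amber_c [([0.4347, -0.2094], 0.65, [419.9, 313.0]), ([0.493, -0.3857], 0.28, [492.4, 288.9])]
s [[0.538, 0.274], [0.546, 0.17], [0.589, 0.225], [0.635, 0.277], [0.644, 0.177]]
[[0.438, -0.389], [0.49, -0.391], [0.535, -0.351], [0.543, -0.394]] [[0.907, -0.253]]
knob_grip [([0.4456, 0.2157], 0.74, [370.6, 151.1])]
dial [([0.4363, 0.2171], 0.95, [367.8, 162.6])]
amber_c [([0.437, -0.2046], 0.72, [197.6, 247.3])]
```

View pics/t2c.png

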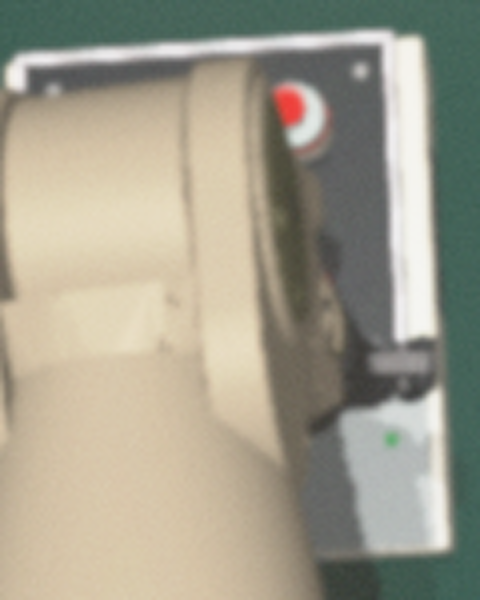

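View pics/s2.png

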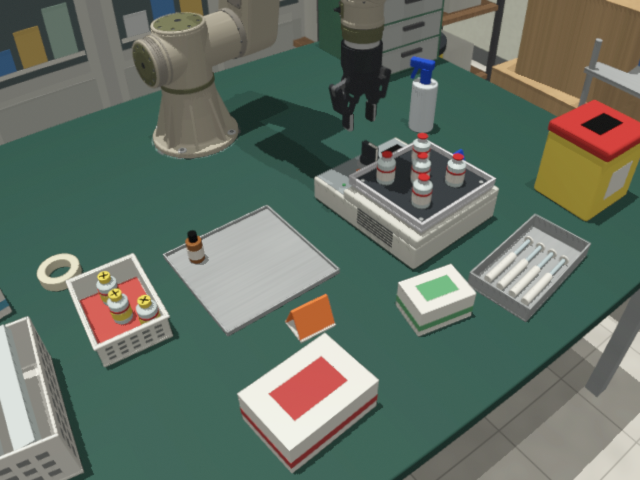

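All five sound vials stand on the mat (px ≈ (422,140)–(422,190)). The tray holds only the amber bottle. One reject vial has been knocked within the basket, to (147,305), and is still upright inside. I'll check whether the amber bottle has shifted.

```bash
python3 - <<'E'
import cv2,numpy as np
ims=[]
for f in('top0','t1','t2'):
    ims.append(cv2.resize(cv2.imread(f'pics/{f}.png')[295:335,400:440],None,fx=6,fy=6,interpolation=cv2.INTER_NEAREST))
a=np.hstack(ims);ims=[]
for f in('scene0','s1','s2'):
    ims.append(cv2.resize(cv2.imread(f'pics/{f}.png')[225:270,173:218],(240,240),interpolation=cv2.INTER_NEAREST))
cv2.imwrite('pics/amb.png',np.vstack([a,np.hstack(ims)]))
for f,b in(('scene0',(230,250,180,210)),('s1',(230,250,180,210)),('s2',(230,250,180,210))):
    g=cv2.imread(f'pics/{f}.png').max(2)[b[0]:b[1],b[2]:b[3]]; v,u=np.nonzero(g<50); print(f,len(u),u.mean()+b[2],v.mean()+b[0])
E
python3 -c "
from h import *
go(.4385,.2165,.15)"
```

```text
scene0 89 192.04494382022472 236.04494382022472
s1 87 192.08045977011494 236.0344827586207
s2 88 192.04545454545453 235.97727272727272
d cm [4.39 6.65 5.22] |d| 9.5 yaw -176.33 z-axis [-0.001  0.001 -1.   ] tcp [0.4866 0.1529 0.2021] t 48.9 gap 0.0501
```

View pics/amb.png

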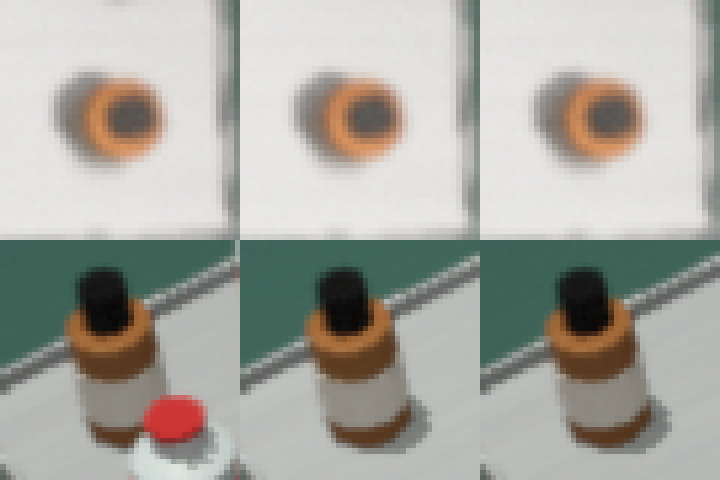

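Run:
```python
import cv2
for n,b in(('s2',(345,125,400,190)),('top0',(180,275,300,335))):
    cv2.imwrite(f'pics/k_{n}.png',cv2.resize(cv2.imread(f'pics/{n}.png')[b[1]:b[3],b[0]:b[2]],None,fx=6,fy=6,interpolation=cv2.INTER_CUBIC))
```

```text
(no output)
```

View pics/k_top0.png

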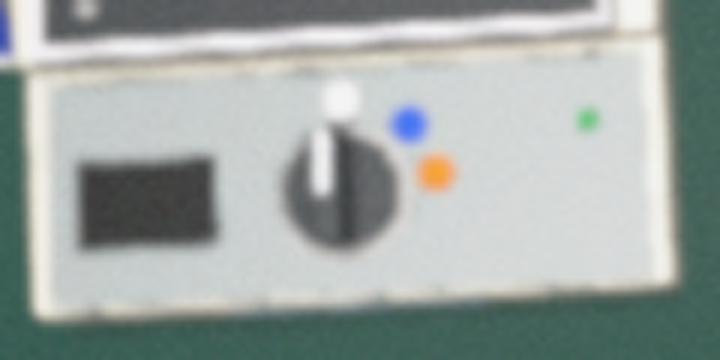

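Amber is unmoved; the shift was network noise. Next, get the dial centre and yaw from the three dots in the first top image: white (236.8,291.7), blue (248.2,295.7), orange (252.7,303.7).

Run:
```python
from h import *
from scipy.optimize import least_squares
p=shot('top')
W=np.array([atz(p,u,.0605)[:2] for u in((236.8,291.7),(248.2,295.7),(252.7,303.7))]); print(W.round(4))
a=np.array([0,-.8,-1.4])
f=lambda v:(np.c_[v[0]+.036*np.cos(v[2]+a),v[1]+.036*np.sin(v[2]+a)]-W).ravel()
r=least_squares(f,[.437,.217,.05]);print(r.x.round(4),np.degrees(r.x[2]),(r.fun*1000).round(1))
go(r.x[0],r.x[1],.15)
```

```text
[[0.4771 0.2193]
 [0.4683 0.1923]
 [0.4499 0.1812]]
[0.4411 0.2161 0.0811] 4.648643567153798 [-0.1 -0.3 -0.1  0.1  0.2  0.1]
d cm [4.12 6.6  5.21] |d| 9.4 yaw -176.33 z-axis [-0.001  0.001 -1.   ] tcp [0.4865 0.1529 0.202 ] t 48.95 gap 0.0499
```

```bash
python3 -m inch '[[2,3.3,1,0,0,-0.9,4],[2.1,3.3,2,0,0,0,4],[0,0,3,0,0,0,4],[0,0,0,0,0,0,4],[0,0,0,0,0,0,4]]'|sed -n 2p
python3 -c "
from h import *
go(.441,.216,.084)"
```

```text
tcp_pos: [0.4405, 0.2152, 0.1424]
d cm [-0.07  0.07  5.84] |d| 5.8 yaw -175.47 z-axis [-0.002  0.    -1.   ] tcp [0.4405 0.2152 0.1424] t 49.45 gap 0.04
```

```bash
python3 -m inch '[[0,0.1,2.5,0,0,0,4],[0,0,2,0,0,0,4],[0,0,1.2,0,0,0,4],[0,0,0,0,0,0,4],[0,0,0,0,0,0,4]]'|sed -n 2,4p
python3 -m inch '[[0,0,0,0,0,0,1],[0,0,0,0,0,0,1],[0,0,0,0,0,0,1],[0,0,0,0,0,0,1],[0,0,0,0,0,0,1]]' 60
python3 -m inch '[[0,0,0,0,0,0,1],[0,0,0,0,0,0,1]]' 60
```

```text
tcp_pos: [0.4415, 0.216, 0.0863]
orientation: [0.0, -0.039, 0.999, 0.001]
wrist_force: [0.5, 0.4, 0.4]
clock: 50.45
tcp_pos: [0.4413, 0.2173, 0.0864]
orientation: [0.001, -0.039, 0.999, 0.002]
wrist_force: [-0.4, 6.0, 3.7]
finger_gap: 0.0118
clock: 50.65
tcp_pos: [0.4413, 0.2173, 0.0863]
orientation: [0.001, -0.04, 0.999, 0.002]
wrist_force: [-0.5, 5.5, 2.6]
finger_gap: 0.0114
```

```bash
python3 -m inch '[[0,0.1,0.3,0,0,0,1],[0,0,0.3,0,0,0,1],[0,0,0.3,0,0,0,1],[0,0,0,0,0,0,1],[0,0,0,0,0,0,1]]' 60
```

```text
clock: 51.15
tcp_pos: [0.4414, 0.2175, 0.0787]
orientation: [0.001, -0.039, 0.999, 0.001]
wrist_force: [-4.1, 1.1, 19.4]
finger_gap: 0.0121
```

```bash
python3 -m inch '[[0,0,0,0,0,7,1],[0,0,0,0,0,8,1],[0,0,0,0,0,8,1],[0,0,0,0,0,8,1],[0,0,0,0,0,0,1]]' 60
python3 -c "
from h import *
go(.441,.216,.084);print(get_state()['ft_torque'])"
```

```text
clock: 51.65
tcp_pos: [0.4413, 0.2178, 0.0787]
orientation: [0.001, 0.23, 0.973, 0.001]
wrist_force: [-4.4, 2.6, 19.0]
finger_gap: 0.0122
d cm [-0.05 -0.17 -0.53] |d| 0.6 yaw 153.35 z-axis [ 0.002  0.002 -1.   ] tcp [0.4413 0.2178 0.0787] t 51.65 gap 0.0122
[0.36296636 1.0660681  0.02319291]
```

```bash
python3 -m inch '[[0,0,0,0,0,7.3,1],[0,0,0,0,0,7.3,1],[0,0,0,0,0,0,1],[0,0,0,0,0,0,1]]' 60
python3 -c "
from h import *
go(.441,.216,.084);print(get_state()['ft_torque'])"
```

```text
clock: 52.05
tcp_pos: [0.4414, 0.218, 0.0787]
orientation: [0.001, 0.351, 0.936, 0.002]
wrist_force: [-4.8, 2.9, 17.9]
finger_gap: 0.0116
d cm [-0.1  -0.17 -0.53] |d| 0.6 yaw 138.92 z-axis [ 0.002  0.003 -1.   ] tcp [0.4414 0.218  0.0787] t 52.05 gap 0.0116
[ 0.57287128  1.07795192 -0.03945421]
```

Release pressure, open, rise, and move clear.

```bash
python3 -m inch '[[0,0,-0.3,0,0,0,1],[0,0,-0.3,0,0,0,1],[0,0,-0.2,0,0,0,1],[0,0,0,0,0,0,3],[0,0,0,0,0,0,4]]' | sed -n 2,5p
python3 -m inch '[[0,0,0,0,0,0,4],[0,0,-2,0,0,0,4],[0,0,-4,0,0,0,4],[0,0,-4,0,0,0,4],[0,0,-4,0,0,0,4]]'| sed -n 2,5p
python3 -c "
from h import *
go(.40,-.05,.25)"
```

```text
tcp_pos: [0.4399, 0.2163, 0.0838]
orientation: [-0.001, 0.351, 0.936, -0.001]
wrist_force: [0.5, -0.5, -0.2]
finger_gap: 0.0393
tcp_pos: [0.4399, 0.2164, 0.2251]
orientation: [-0.001, 0.351, 0.936, -0.001]
wrist_force: [0.6, 0.2, 0.4]
finger_gap: 0.0401
d cm [-14.52 -22.7   -2.47] |d| 27.1 yaw 138.87 z-axis [-0.003 -0.001 -1.   ] tcp [0.4399 0.2164 0.2251] t 53.05 gap 0.0401
```

```bash
python3 -m inch '[[-2.4,-3.7,0,0,0,0,4],[-2.4,-3.7,0,0,0,0,4],[-2.4,-3.7,0,0,0,0,4],[-2.4,-3.7,0,0,0,0,4],[-2.4,-3.7,0,0,0,0,4]]'| sed -n 2p
python3 -m inch '[[-2.4,-3.7,0,0,0,0,4],[0,0,0,0,0,0,4],[0,0,0,0,0,0,4]]'| sed -n 2p
python3 - <<'E'
from h import *
t=shot('top','t3.png');s=shot('scene','s3.png')
for p,z in((t,'t'),(s,'s')):
    r,y=caps(p,.161); print(z,[i[0][:2].round(3).tolist() for i in r if i[0][1]>.1]); r,y=caps(p); print([i[0][:2].round(3).tolist() for i in y],[i[0][:2].round(3).tolist() for i in r if i[0][1]<.1])
for p,n,c in((t,'t3c',(175,185,300,335)),(s,'s3c',(310,100,500,250))):
    im=cv2.cvtColor(p['pixels'],cv2.COLOR_RGB2BGR)[c[1]:c[3],c[0]:c[2]]; cv2.imwrite(f'pics/{n}.png',cv2.resize(im,None,fx=4,fy=4,interpolation=cv2.INTER_CUBIC))
E
```

```text
tcp_pos: [0.4083, -0.003, 0.2238]
tcp_pos: [0.4025, -0.0461, 0.2238]
t [[0.644, 0.177], [0.634, 0.278], [0.59, 0.225], [0.546, 0.172], [0.538, 0.274]]
[[0.534, -0.35], [0.49, -0.387], [0.436, -0.389]] []
s [[0.538, 0.274], [0.546, 0.17], [0.589, 0.225], [0.635, 0.277], [0.644, 0.177]]
[[0.438, -0.389], [0.49, -0.391], [0.535, -0.351], [0.543, -0.394]] [[0.907, -0.253]]
```

View pics/t3c.png

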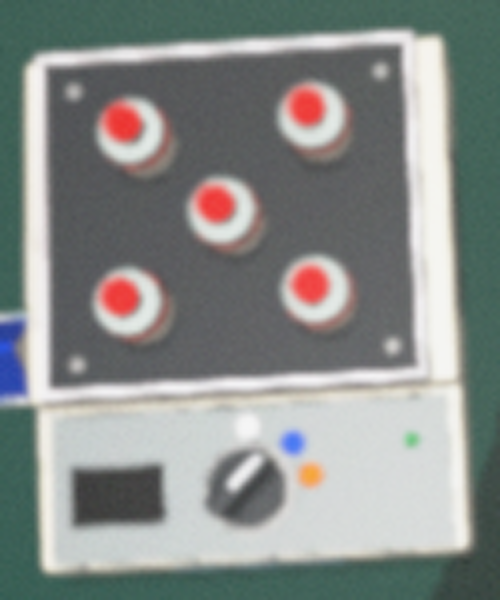

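View pics/s3.png

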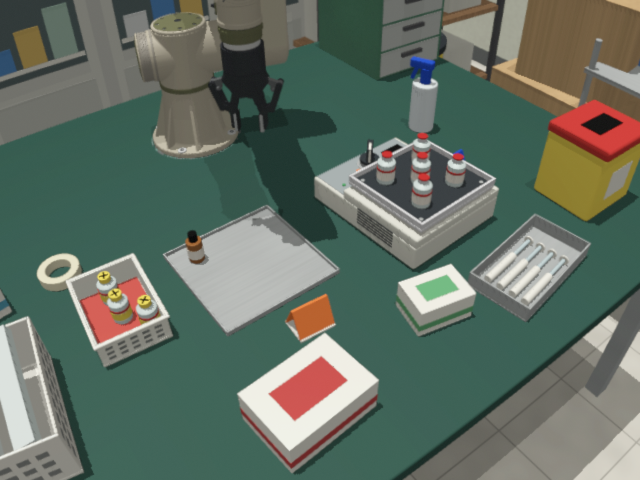

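Five vials stand on the mat, three are in the basket and amber is untouched. The pointer lies towards the blue dot, so I'll measure its angle before handing in.

Run:
```python
from h import *
p=shot('top')
for nm,im in(('before',cv2.imread('pics/top0.png')),('after',cv2.imread('pics/t3.png'))):
    g=im.astype(int).min(2)
    for z,thr in ((.1115,185),(.1115,200)):
        pts=[];w=[]
        for v in range(293,312):
            for u in range(228,246):
                if g[v,u]>thr: 
                    X=atz(p,(u,v),z)[:2]
                    pts.append(X);w.append(1)
        pts=np.array(pts)
        # keep points near knob axis
        k=np.linalg.norm(pts-[.441,.216],axis=1)<.027; q=pts[k]
        m=q.mean(0);e,V=np.linalg.eigh(np.cov((q-m).T)); d=V[:,1]; d*=np.sign(d[0])
        print(nm,thr,len(q),m.round(4),e,np.degrees(np.arctan2(d[1],d[0])).round(1),'mean-dir',np.degrees(np.arctan2(*(m-[.441,.216])[::-1])).round(1))
```

```text
before 185 59 [0.4571 0.2176] [5.80249460e-05 6.09470724e-05] -12.0 mean-dir 5.5
before 200 44 [0.4558 0.2178] [2.56403766e-05 7.22935820e-05] 3.0 mean-dir 6.8
after 185 69 [0.4568 0.2155] [5.66848513e-05 7.55175362e-05] 38.2 mean-dir -1.9
after 200 47 [0.4561 0.2163] [3.66770023e-05 9.18188302e-05] 26.1 mean-dir 1.0
```

Run:
```python
from h import *
p=shot('top')
for nm,f,o in(('before','top0',(180,275)),('after','t3',(0,0))):
    im=cv2.imread(f'pics/{f}.png'); g=im.min(2); print(nm); print(g[290:314,226:248])
```

```text
before
[[204 203 203 201 203 205 209 218 232 241 243 243 241 228 214 204 206 205
  208 205 208 204]
 [205 203 204 203 203 203 207 218 234 242 244 244 242 233 215 206 206 205
  204 204 204 200]
 [202 202 202 201 204 204 208 217 233 242 244 243 241 230 214 205 207 205
  203 196 187 176]
 [203 205 203 203 205 207 208 215 227 238 240 239 235 224 212 206 205 205
  200 180 155 127]
 [203 203 203 204 203 204 206 206 214 221 224 221 215 209 206 207 205 202
  190 159 119  86]
 [205 202 201 202 201 203 203 203 191 176 179 183 185 193 203 204 205 204
  183 144 101  77]
 [204 201 203 200 194 193 205 210 188 149 132 143 167 190 202 207 209 204
  184 150 108  79]
 [204 205 200 193 183 184 214 227 208 145 111 113 140 168 184 196 205 211
  202 173 135 105]
 [203 201 198 187 171 175 216 234 220 156  94  87 103 125 147 167 188 199
  208 198 175 152]
 [201 202 190 175 156 165 215 234 224 162  93  68  83  96 111 126 149 170
  195 210 205 193]
 [204 198 184 156 135 149 210 233 222 157  91  69  77  89  99 106 115 138
  176 205 213 208]
 [199 191 170 136 113 145 207 234 223 159  93  69  77  89  97 100 102 
[... 2678 characters left out ...]
6  80  69  72  83  90  97 100
  108 126 173 207]
 [180 135  96  93 100 128 162 176 151 107  79  67  70  80  87  95 102 102
  106 130 172 206]
 [174 130  97  94 102 108 125 123 103  78  71  71  82  89  93 100 101 100
  107 131 173 205]
 [159 119 100 100 106 106  99  94  78  70  70  80  87  97  99 104 104 103
  106 132 176 206]
 [148 113  99 102 104  99  92  75  68  71  77  86  98 103 102 103 103 105
  110 140 182 210]
 [153 122 107 107 102  93  78  69  68  73  88  97  99 105 104 107 104 107
  126 159 197 213]
 [172 142 119 110  99  83  71  69  73  82  95  99 101 103 104 103 110 122
  152 185 211 213]
 [191 170 146 128 104  85  75  74  80  89 100  99 103 106 105 113 126 149
  180 204 214 215]]
```

Run:
```python
from h import *
p=shot('top')
def ang(f,rows,thr,slope):
    g=cv2.imread(f'pics/{f}.png').min(2).astype(float); P=[];w=[]
    for v in range(*rows):
        for u in range(229,243):
            if slope(u,v) and g[v,u]>thr: P.append(atz(p,(u,v),.112)[:2]);w.append(g[v,u]-thr)
    P=np.array(P);w=np.array(w);m=np.average(P,axis=0,weights=w);e,V=np.linalg.eigh(np.cov(P.T,aweights=w));d=V[:,1]*np.sign(V[0,1])
    return m.round(4),np.degrees(np.arctan2(d[1],d[0])).round(1),e
for th in(150,170,190):
    b=ang('top0',(298,307),th,lambda u,v:230<u<237); a=ang('t3',(298,308),th,lambda u,v:abs((u-236)+(v-302))<5 and 229<u<242)
    print(th,b,a,'turn',np.radians(b[1]-a[1]).round(3))
```

```text
150 (array([0.4501, 0.2175]), np.float64(4.4), array([4.07599810e-06, 3.26918707e-05])) (array([0.4488, 0.2116]), np.float64(-42.0), array([3.74516602e-06, 4.60834950e-05])) turn 0.81
170 (array([0.4501, 0.2176]), np.float64(3.7), array([3.06019985e-06, 3.19532571e-05])) (array([0.4485, 0.2118]), np.float64(-41.7), array([3.05240130e-06, 3.92680018e-05])) turn 0.792
190 (array([0.4504, 0.2174]), np.float64(4.0), array([2.64932999e-06, 3.05363675e-05])) (array([0.4484, 0.2119]), np.float64(-41.6), array([1.97671582e-06, 3.63661836e-05])) turn 0.796
```

The knob has turned about 0.80 rad, which is on the blue dot. Handing in.

```bash
python3 -c "
from h import *
print(workorder.hand_in()); print(get_state()['clock'])"
```

```text
the job is handed in; nothing more can be done
None
the job is handed in; nothing more can be done
```

The job is done and handed in at about 54 s of the 210 s. All five sound vials stand upright on the shaker mat, and the three yellow-sticker vials stand upright in the reject basket. I then pushed the knob in, turned it clockwise past the stop and released it at the blue dot, since the blue marker is the one beside the shaker.

**Last checks**
- **Vials:** both cameras show the five vials on the mat within 2 mm of each other, and the tray is empty except for the amber bottle.
- **Knob:** the picture puts the turn at 0.79–0.81 rad, against a target of 0.80.
- **Amber bottle:** the network once placed it about 6 mm off, but comparing its cap pixel by pixel showed it had not moved.

**What went differently**
- **Knocked reject vial:** one was knocked about 37 mm after I had placed it. It stayed upright inside the basket, so I left it there.
- **Wrist limit:** on the first trip to the shaker the last joint stopped at its range limit with the tool slightly tilted. I turned the gripper half round before placing that vial.

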